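Hang the label-roll carrier on the bench rail and load it

TASK

Set up the labelling station: hang the steel label-roll carrier in the free place on the bench rail between the two vial bins, with its hook over the rail's lip and fully down behind it, and put the label roll whose core fits on its spindle, right down to the base. Let the carrier hang there loaded, and leave the other label roll, the bins and everything else on the bench where they are.

Things in the scene. Friction and masses are not known exactly. Their poses are not given: they have to be found in the camera images.
- rail: bench rail fixed to the table on two posts: aluminium channel 340 mm long, open at the top. Origin on the table under the middle of its front face (where the carriers hang); x points from front to back, level, y along the rail, z up. The channel behind the lip is 26 mm wide, 32 mm deep; the back wall's top is 143 mm above the table. Feet reach 14 mm in front of the front face.
- rail_lip (a point): middle of the top edge of the anti-jump lip (the channel's front wall): 4 mm behind the rail's front face, halfway along the rail, 150 mm above the table; axes as the rail's. The lip is 8 mm thick; its front face is plain and upright from its top down to 76 mm above the table.
- carrier: label-roll carrier of sheet steel, about 0.24 kg, stands upright on the table. Origin: centre of its underside; x to its hook side, z up. Base plate x -55 to 53, y +-36, 6 mm thick; back plate x 50 to 55, y +-36, 90 mm tall, the hook behind its top. Hung, its x points as the rail's x, the plate lies against the lip's front face, the crown rests on the lip, the underside is 66 mm above the table.
- carrier_hook (a point): top of the hook's mouth, on the crown's underside: x 59.7, y 0, z 84 mm of the carrier. Crown 6 mm thick, to x = 73; then a tongue rakes down and back, tip at x 76 to 82, z 59 mm. Mouth between plate and tongue: 9.5 mm wide at the crown, 21 mm at the tip. Seated, this point has the x and z of point rail_lip in the rail's frame, within about 2 mm.
- carrier_grip (a point): middle of the grip, a grey block on top of the crown: 12 mm (carrier x) by 26 mm (carrier y), from 90 to 112 mm above the carrier's underside; this point is at x = 58, y = 0, z = 102 mm of the carrier. Its four sides are free to pinch from above.
- spindle_foot (a point): centre of the spindle's foot on the top of the carrier's base plate; spindle 20 mm in diameter, 62 mm tall from here, its top 6 mm tapered to 12 mm diameter; 62 mm in front of the back plate. z is the spindle's axis, upward.
- wide_core_roll: white paper label roll, 54 mm in diameter, 50 mm tall, standing on end, brown cardboard core with a 25 mm hole right through (fits the spindle), about 0.11 kg. Origin at the centre of its underside, z along its axis.
- narrow_core_roll: white paper label roll of the same outside (54 x 50 mm), but its core hole is only 12 mm (does not fit). Origin at the centre of its underside.
- left_bin: narrow bin 50 mm wide (y), hanging loose on the rail by a hook of the same form, on the rail's +y side; it holds vials. Its bin reaches 67 mm in front of the rail, contents to 115 mm above the table, the grip on its hook to 172 mm. Origin at the centre of its underside, 66 mm above the table, 34 mm in front of the rail's front face; axes as the rail's.
- right_bin: bin of the same form and size on the rail's -y side; the free place lies between the two. Origin and axes as left_bin.
- cabinet_corner (a point): on the table, the near left corner of the tall grey cabinet (0.74 m high, fixed): its front runs from here to the right and away from the robot, 0.26 rad off the y axis, parallel to the bench's front edge (about 0.16 m nearer); its left side runs straight back. Keep the arm clear of it when passing between the rail and the right part of the bench.
- timer: white timer, 66x66x19 mm, bystander, origin at the centre of its underside
- vial_15: upright vial, 23 mm across, 76 mm tall, bystander, origin at the centre of its underside
- vial_09: upright short vial, 23 mm across, 46 mm tall, bystander, origin at the centre of its underside
- vial_10: upright short vial, 23 mm across, 46 mm tall, bystander, origin at the centre of its underside
- amber_small: brown bottle, 46 mm across, 105 mm tall, bystander, origin at the centre of its underside
- septa_tin: round white tin, 66 mm across, 26 mm tall, bystander, origin at the centre of its underside
- marker: marker pen, 135 mm long, 17 mm thick, lying, bystander, origin at the centre of its underside
- tape_roll: roll of tan tape lying flat, 105 mm across, 25 mm tall, bystander, origin at the centre of its underside

How it is judged:
By the outcome, as a careful person would: the job done as asked, in the order asked, and still so for the second after the job is handed in, with the robot touching nothing.
It also fails if it takes over 72 s, if anything falls off the work surface, if the arm or the gripper's body presses on something with over 40 N, if the wrist force passes 120 N, or if a joint passes its speed limit or range.

ROBOT

A 6-joint arm with a two-finger parallel gripper is mounted at the origin on a cart in front of the work surface, level with it; the furniture and walls round the work are solid. World frame = base frame: x ahead of the robot, y to its left, z up, the work surface at z = 0. Lengths are in m, angles in rad, forces in N, time in s.
With the tool pointing down it reaches from about 0.3 to 0.875 m from the base axis. Payload 6.4 kg.
Tool frame: the origin (TCP) lies at the very end of the fingers, on their centre line; the grasp point (between the pads) lies ctrl.grip_point_offset behind it (ctrl.grip_point_offset is the distance from the TCP to the grasp point, in m); z points along the fingers, x is the direction in which the jaws open and shut, and the axes are right-handed (so a half turn about z gives the same grasp; the last joint's range is limited). The gripper opens to 85 mm and grips with 20 to 120 N. Pads are 22 mm wide; open, the fingers measure 114 mm over their backs; the gripper's body (76 mm by 85 mm) begins 54 mm behind the grasp point. The pads swing forward as they close: fully open they stand 13 mm farther back than shut.
Start: joints at [-1.394, 0.181, 1.607, -0, 1.354, -0.206], TCP at [0.215, -0.533, 0.207] pointing down, gripper open.
Joint ranges: [-2.99, 2.99], [-0.89, 2.07], [0.3, 2.58], [-1.14, 4.28], [0, 2.63], [-3.12, 3.12]. Speed limits (rad/s): [2.57, 2.57, 3.01, 3.14, 3.14, 3.14].

INTERFACE

Orientations are given as a unit quaternion [w, x, y, z].
In Python, from bench import get_obs, viewer, workorder, ctrl gives the robot as it stands. The module is installed in compiled form; this text tells all that it offers.
- The arm moves only by the tool move_arm, never from a script. Its argument "increments" is a list of rows, each an object of numbers: "tx", "ty", "tz": the shift along the tool's x, y, z in m; "turn": the turn about the tool's z in degrees. A call has 1 to 20 rows; each row is the pose to reach, as a shift and turn from the pose commanded when the call began, along the tool's axes at that moment; what a row does not reach only later rows make up. A row lasts 1/12 s, in which the tool goes at most 41.7 mm and 7.16 degrees, less where a joint would pass 70% of its speed; a pose out of reach is approached as far as the arm can. A call with a gripper value outside its range is refused whole. "gripper" is the opening, from 0 (shut) to 1 (fully open), set as the call begins (left out, the last holds). The fingers move at their own pace and stop on an object; the grip force is fixed at half the most. Time passes only in rows, so rows that repeat a pose let the fingers close. It gives the time, the measured TCP pose, the force and the opening at its end, in the units of the state.
- get_obs(): the state, without advancing time (a new reading comes with each control period).
- viewer.camera(name): name is "scene" or "top"; returns (picture, depth): 400x640x3 uint8, red, green, blue; 400x640 float32, m along the optical axis (not along the pixel's ray), 0 where there is no reading.
- viewer.get_calibration(name): a dict with "intrinsics" (3x3 intrinsics, pixels), "k1" (the pictures are not rectified: a ray, as slopes to the right and down, at radius r is drawn at 1 + k1 r^2 times it, then the intrinsics apply), "origin" and "attitude" of the camera in the world. Camera axes: x right, y up, looking along -z (the intrinsics and any distortion apply to the point x, -y, -z); pixel columns grow to the right and rows downward; lengths in m; the calibration is good to about 2 mm. A picture is of the moment at which its call begins. get_calibration takes no time and is no camera call.
- workorder.hand_in(): hands the job in, once; it reports no verdict.
The state is a dict: "time_s": time; "q": joint angles; "dq": joint speeds; "joint_efforts": joint torques, N m; "eef_pos": TCP position; "eef_rot": TCP orientation; "wrist_force": force on the tool from outside, world axes, zero at the start; "torque": the same for the moment, N m; "opening": opening from 0.0 (shut) to 1.0 (fully open).
Only numpy, scipy, OpenCV 4.12 (cv2) and the standard library are available. Lean on these libraries where they do the work, as an engineer would, in place of code of your own. Each camera call takes 0.05 s, during which the arm holds its last target.

## Working session

There is one attempt and no reset: what is moved stays moved. The work goes in short steps, Python scripts to look and compute and a tool call to move; the robot and the scene stay as the last step left them, time stands still between calls to the robot, and variables do not carry over. Pictures are saved under pics/ and viewed, and the job is handed in when it is done.

Besides the shell and the picture viewer there is one more tool, called by a JSON object that holds its "api" and its "payload", one argument or row to a line. move_arm: Moves the arm, as the interface text tells. Its arguments: {"type":"object","properties":{"increments":{"type":"array"},"gripper":{"type":"number"}},"required":["increments"]}

```bash
mkdir -p pics
python3 - <<'E'
from bench import get_obs, viewer, ctrl
import cv2, numpy as np
np.set_printoptions(precision=4,suppress=True)
for n in("scene","top"):
    p,d=viewer.camera(n); cv2.imwrite(f"pics/{n}0.png",p[...,::-1]); np.savez(f"{n}0.npz",p=p,d=d)
    print(n,viewer.get_calibration(n))
print(ctrl.grip_point_offset); print(get_obs())
E
```

```text
scene {'intrinsics': array([[448.7386,   0.    , 320.9288],
       [  0.    , 448.7386, 201.4577],
       [  0.    ,   0.    ,   1.    ]]), 'k1': 0.0009714032938515987, 'origin': array([-0.3737,  0.5529,  0.9715]), 'attitude': array([-0.468 , -0.2071,  0.3587,  0.7806])}
top {'intrinsics': array([[467.6744,   0.    , 321.0644],
       [  0.    , 467.6744, 195.0658],
       [  0.    ,   0.    ,   1.    ]]), 'k1': -0.08978304254823753, 'origin': array([0.2889, 0.1066, 1.5051]), 'attitude': array([-0.6969, -0.0517,  0.0502,  0.7135])}
0.0187
{'time_s': 0.1, 'q': array([-1.3943,  0.1815,  1.6079, -0.    ,  1.3538, -0.2063]), 'dq': array([-0.0007, -0.0015, -0.0018, -0.0009, -0.0018, -0.0017]), 'joint_efforts': array([  0.0013, -44.5878, -35.2235,  -0.0002,   0.0042,  -0.    ]), 'eef_pos': array([ 0.2147, -0.5328,  0.2058]), 'eef_rot': array([-0.0006,  0.8287, -0.5597, -0.0006]), 'wrist_force': array([-0.4564, -0.4336, -0.0611]), 'torque': array([-0.0003, -0.0189,  0.0005]), 'opening': 1.0018647053569434}
```

View pics/scene0.png

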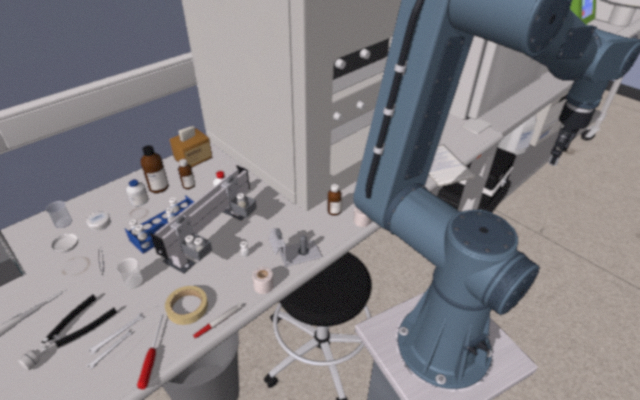

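View pics/top0.png

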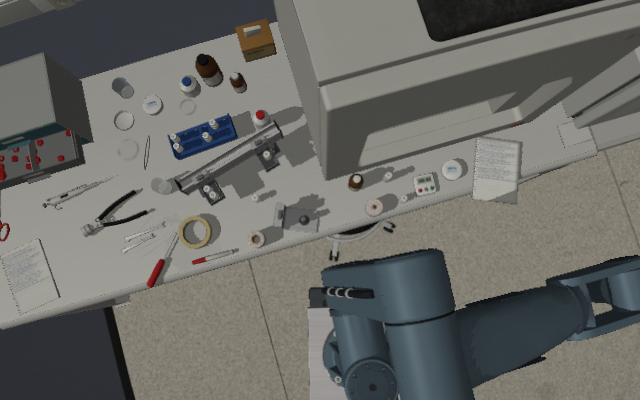

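The top picture shows the rail from about (180,185) to (280,130), the carrier at (297,218), and the two rolls at (256,240) and (374,207). The cabinet corner is near (325,170). I'll zoom in next.

```bash
cat > h.py <<'E'
import numpy as np, cv2
from scipy.spatial.transform import Rotation as R
from bench import viewer
def cal(n):
    c=viewer.get_calibration(n); w,x,y,z=c["attitude"]
    return c["intrinsics"],c["k1"],np.array(c["origin"]),R.from_quat([x,y,z,w]).as_matrix()
def ray(n,uv):
    K,k1,o,A=cal(n); uv=np.atleast_2d(np.asarray(uv,float))
    s=cv2.undistortPoints(uv.reshape(-1,1,2),K,np.array([k1,0,0,0,0.])).reshape(-1,2)
    return o,(A@np.c_[s[:,0],-s[:,1],-np.ones(len(s))].T).T
def plane(n,uv,z):
    o,d=ray(n,uv); return o+d*((z-o[2])/d[:,2])[:,None]
def pix(n,P):
    K,k1,o,A=cal(n); c=(np.atleast_2d(P)-o)@A; s=np.c_[c[:,0],-c[:,1]]/-c[:,2:]
    s=s*(1+k1*(s**2).sum(1))[:,None]; return s*K[0,0]+K[:2,2]
def pts(n,d):
    v,u=np.mgrid[:400,:640]; o,r=ray(n,np.c_[u.ravel(),v.ravel()])
    return (o+r*d.ravel()[:,None]).reshape(400,640,3)
def crop(p,x,y,w,h,f,name):
    cv2.imwrite(name,cv2.resize(p[y:y+h,x:x+w,::-1],None,fx=f,fy=f,interpolation=cv2.INTER_CUBIC))
E
python3 - <<'E'
from h import *
t=np.load("top0.npz");s=np.load("scene0.npz")
crop(t["p"],160,110,130,100,6,"pics/c1.png")
crop(t["p"],235,170,160,90,5,"pics/c2.png")
crop(s["p"],120,160,200,140,4,"pics/c3.png")
for n,a in(("top",t),("scene",s)):
    P=pts(n,a["d"]); print(n,a["d"].min())
    for uv in [(297,215),(256,240),(374,207),(230,158)]: print(uv,P[uv[1],uv[0]])
E
```

```text
top 0.0
(297, 215) [0.443572   0.18618801 0.00716951]
(256, 240) [ 0.36666056  0.32029202 -0.00268937]
(374, 207) [ 0.46363801 -0.06268043  0.00670564]
(230, 158) [0.61018751 0.38112919 0.1219937 ]
scene 0.0
(297, 215) [5.78216303e-01 1.10191283e-01 4.17071875e-04]
(256, 240) [0.53381792 0.26797672 0.00307165]
(374, 207) [0.19984492 0.10367391 0.33133065]
(230, 158) [0.96921614 0.19307207 0.0015638 ]
```

View pics/c1.png

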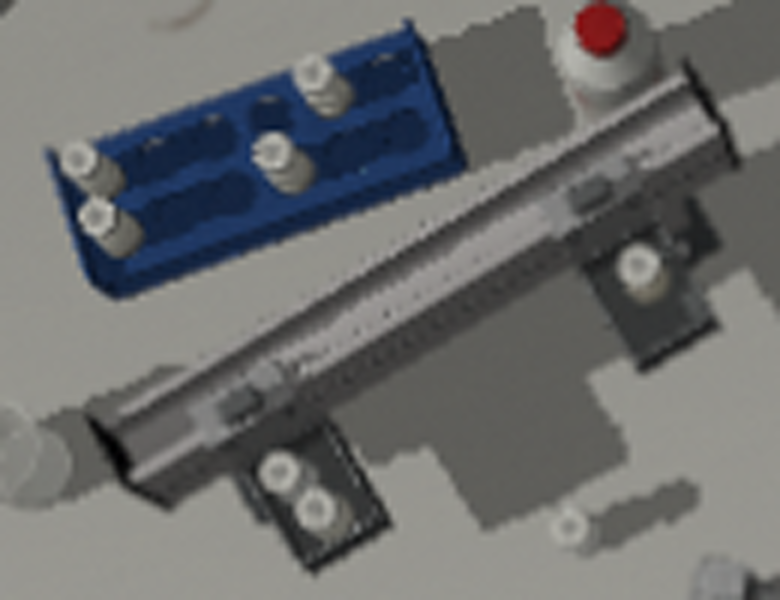

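View pics/c2.png

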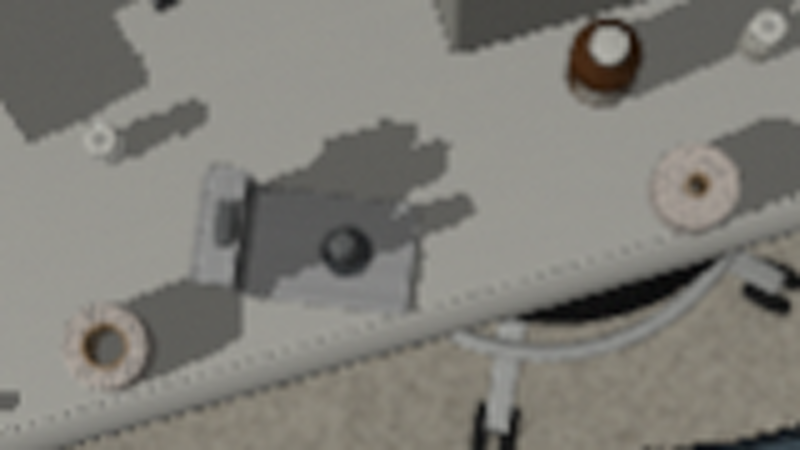

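View pics/c3.png

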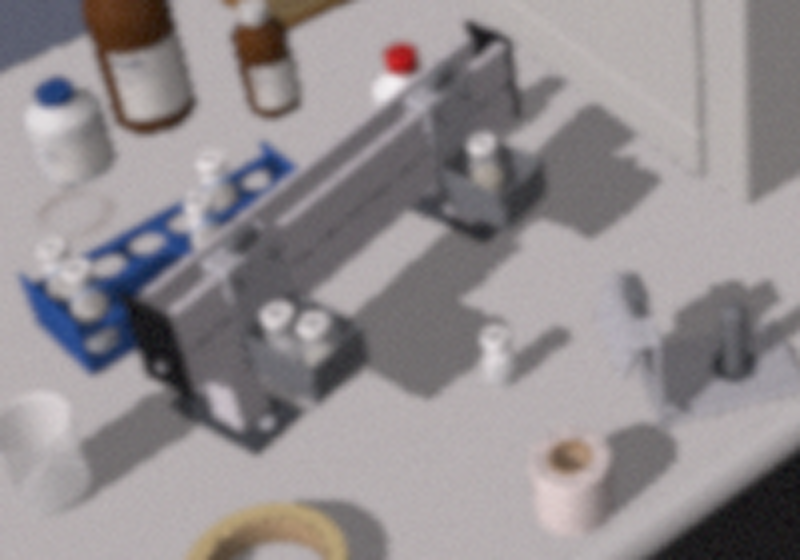

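The wide-core roll, with the big hole, is the left one at top (256,240). The narrow-core roll is on the right at (374,207). The hook side of the carrier faces image-left. Now I'll measure the rail, carrier and roll.

Run:
```python
from h import *
np.set_printoptions(precision=4,suppress=True)
t=np.load("top0.npz");s=np.load("scene0.npz")
for n,a in(("top",t),("scene",s)):
    P=pts(n,a["d"]); X,Y,Z=P[...,0],P[...,1],P[...,2]
    ok=(a["d"]>0)
    m=ok&(X>.5)&(X<.75)&(Y>.2)&(Y<.55)
    m2=m&(Z>.13)&(Z<.165)
    q=P[m2]; print(n,"n",len(q))
    c=q[:,:2].mean(0); u,sv,vt=np.linalg.svd(q[:,:2]-c); d=vt[0]*np.sign(vt[0][1]); nrm=np.array([d[1],-d[0]])
    print("c",c,"along",d,"normal",nrm, "yaw",np.arctan2(nrm[1],nrm[0]))
    A=(q[:,:2]-c)@d; B=(q[:,:2]-c)@nrm
    print("ext",np.percentile(A,[0,1,99,100]))
    # height profile across
    r=P[m]; A=(r[:,:2]-c)@d; B=(r[:,:2]-c)@nrm
    for b in np.arange(-.05,.04,.003):
        k=(abs(B-b)<.0015)&(abs(A)<.06)
        if k.sum(): print(round(b,3),k.sum(),np.percentile(r[k,2],[10,50,90]))
    tab=ok&(X>.4)&(X<.45)&(Y>.05)&(Y<.1); print("table",P[tab][:,2].mean(),P[tab][:,2].std())
```

```text
top n 1047
c [0.6061 0.3815] along [-0.5045  0.8634] normal [0.8634 0.5045] yaw 0.528840057463962
ext [-0.1764 -0.1743  0.1695  0.173 ]
-0.05 30 [-0.0032  0.0005  0.0045]
-0.047 32 [-0.0042  0.0003  0.0047]
-0.044 35 [-0.0034  0.0007  0.0061]
-0.041 33 [-0.0035  0.0019  0.0058]
-0.038 34 [-0.0022  0.0018  0.0065]
-0.035 30 [-0.0005  0.0013  0.0048]
-0.032 33 [-0.0032  0.0019  0.006 ]
-0.029 37 [-0.0018  0.0019  0.0059]
-0.026 28 [-0.0023  0.0005  0.0047]
-0.023 31 [-0.0039  0.0014  0.0063]
-0.02 36 [-0.0033  0.0017  0.005 ]
-0.017 65 [-0.0013  0.098   0.136 ]
-0.014 279 [0.0031 0.1153 0.1491]
-0.011 78 [-0.0016  0.1469  0.1538]
-0.008 60 [-0.0027  0.0044  0.1521]
-0.005 34 [-0.0029  0.0003  0.0052]
-0.002 32 [-0.0029  0.0015  0.0056]
0.001 40 [-0.0027  0.003   0.1198]
0.004 66 [-0.0011  0.117   0.1225]
0.007 53 [-0.0019  0.1168  0.1212]
0.01 37 [0.1167 0.1192 0.1236]
0.013 32 [0.1155 0.1195 0.1222]
0.016 45 [0.1159 0.119  0.1224]
0.019 116 [0.1181 0.1308 0.1456]
0.022 62 [0.1252 0.1428 0.147 ]
0.025 18 [0.1402 0.143  0.1451]
table -0.09561502214880892 0.25992748999089194
scene n 1395
[... 534 characters left out ...]
.9034 -0.808   0.1037]
-0.014 225 [-0.7841  0.1032  0.1401]
-0.011 434 [0.0803 0.1166 0.1466]
-0.008 113 [-0.5155  0.1169  0.1502]
-0.005 44 [-0.9029 -0.0004  0.1494]
-0.002 28 [-0.9004 -0.0036  0.1459]
0.001 25 [-0.8997 -0.0022  0.0017]
0.004 25 [-0.9029 -0.0047  0.0021]
0.007 21 [-0.9018 -0.0016  0.0009]
0.01 21 [-0.9033 -0.0026  0.0013]
0.013 27 [-0.903  -0.598   0.0009]
0.016 23 [-0.9043 -0.0027  0.0012]
0.019 32 [-0.8979  0.1238  0.1421]
0.022 174 [-0.0008  0.1319  0.1428]
0.025 85 [-0.0034  0.1316  0.1436]
0.028 27 [-0.7335  0.0006  0.1429]
0.031 24 [-0.9059 -0.0022  0.0021]
0.034 22 [-0.8985 -0.0028  0.003 ]
0.037 19 [-0.9012 -0.0017  0.0029]
table -0.3871650860792675 0.33461763273309
```

```bash
python3 - <<'E'
from h import *
t=np.load("top0.npz");s=np.load("scene0.npz")
crop(t["p"],160,120,80,75,8,"pics/r1.png")
crop(t["p"],225,115,80,75,8,"pics/r2.png")
crop(t["p"],268,195,60,45,12,"pics/k1.png")
E
python3 - <<'E'
from h import *
from scipy.optimize import least_squares
np.set_printoptions(precision=4,suppress=True)
d0=np.array([-.506,.8625]); n0=np.array([.8625,.506]); c=np.array([.60,.39])
for n in("top","scene"):
    a=np.load(n+"0.npz"); P=pts(n,a["d"])[a["d"]>0]
    A=(P[:,:2]-c)@d0; B=(P[:,:2]-c)@n0; Z=P[:,2]
    for lo,hi in((-.07,.09),(-.17,.17)):
      for zl,zh in((.08,.142),(.1,.14)):
        k=(A>lo)&(A<hi)&(B>-.025)&(B<.0)&(Z>zl)&(Z<zh)
        f=least_squares(lambda p:B[k]-p[0]-p[1]*A[k],[0,0],loss="soft_l1",f_scale=.002).x
        r=B[k]-f[0]-f[1]*A[k]
        print(n,lo,zl,k.sum(),f,"std",r.std(),np.percentile(r,[10,50,90]),"yaw",np.arctan2(n0[1],n0[0])+(-np.arctan(f[1])))
    # lip top
    k=(A>-.05)&(A<.09)&(B>-.03)&(B<.015)&(Z>.1475)&(Z<.155); print("liptop B",np.percentile(B[k],[0,10,50,90,100]),k.sum())
    k=(A>-.05)&(A<.09)&(B>.0)&(B<.05)&(Z>.138)&(Z<.148); print("backwall B",np.percentile(B[k],[0,10,50,90,100]),k.sum())
    # along-rail layout: rail ends, grips, bins
    k=(B>-.02)&(B<.03)&(Z>.135)&(Z<.155);print("rail A",A[k].min(),A[k].max(),np.percentile(A[k],[1,99]))
    k=(B>-.02)&(B<.03)&(Z>.16)&(Z<.18); g=np.sort(A[k]); print("grips A",g[g<0].min(),g[g<0].max(),g[g>0].min(),g[g>0].max(),"B",B[k].mean(), np.percentile(B[k&(Z>.168)],[5,95]))
    k=(B>-.075)&(B<-.025)&(Z>.06)&(Z<.12); g=np.sort(A[k]); print("bins A",np.percentile(g[g<0],[1,99]),np.percentile(g[g>0],[1,99]))
E
```

```text
top -0.07 0.08 303 [-0.0143 -0.023 ] std 0.00212142373701275 [-0.0032  0.0002  0.0022] yaw 0.5535744378507987
top -0.07 0.1 210 [-0.0143 -0.0221] std 0.001990748887552141 [-0.0031  0.0002  0.0022] yaw 0.5527021353346665
top -0.17 0.08 620 [-0.015   0.0008] std 0.0031991788494665067 [-0.0057  0.0006  0.0021] yaw 0.5297187132839632
top -0.17 0.1 430 [-0.0151  0.0001] std 0.0030191168751364833 [-0.005   0.0006  0.0021] yaw 0.530432984367259
liptop B [-0.0199 -0.0144 -0.0108 -0.0069  0.0043] 105
backwall B [0.0188 0.0204 0.0225 0.0261 0.0278] 98
rail A -0.28805430240805024 0.16261070295877358 [-0.1864  0.1595]
grips A -0.2901732548074817 -0.08826715108335496 0.07181476498363407 0.11337681572685324 B -0.01022748927200183 [-0.0181 -0.006 ]
bins A [-0.272  -0.0849] [0.0651 0.1151]
scene -0.07 0.08 694 [-0.0123 -0.0238] std 0.0022713497997335136 [-0.0032  0.      0.0025] yaw 0.5543303781987803
scene -0.07 0.1 483 [-0.0123 -0.0248] std 0.0021461693371633353 [-0.0031  0.      0.0026] yaw 0.5553767235142247
scene -0.17 0.08 1514 [-0.0129  0.0027] std 0.00345484835456889 [-0.0054  0.0003  0.0029] yaw 0.5278607758742542
scene -0.17 0.1 1041 [-0.013  0.002] std 0.003165376911625137 [-0.0049  0.0003  0.003 ] yaw 0.5285686818728178
liptop B [-0.0206 -0.0179 -0.0103 -0.0058  0.0005] 102
backwall B [0.0191 0.0211 0.023  0.0267 0.0289] 109
rail A -0.29038384167332776 0.16393016889303744 [-0.2845  0.1631]
grips A -0.29029447250791074 -0.09446543738460426 0.08020795286841706 0.11800231999274964 B -0.006728230142329386 [-0.017   0.0223]
bins A [-0.2728 -0.0804] [0.0661 0.1171]
```

View pics/r1.png

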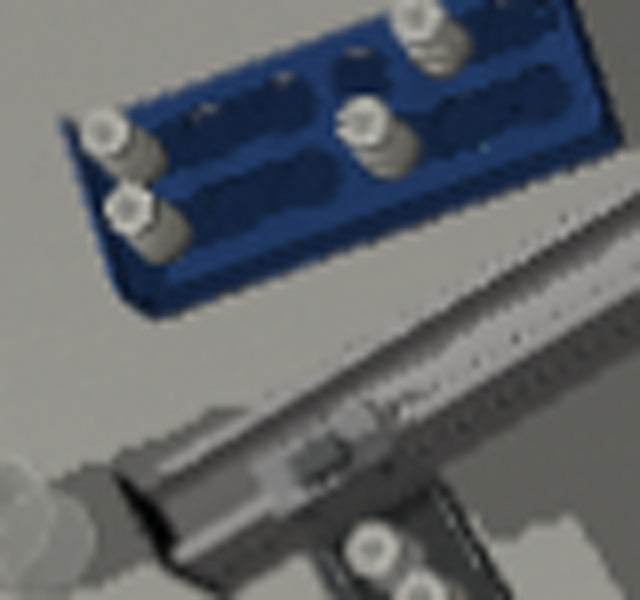

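View pics/k1.png

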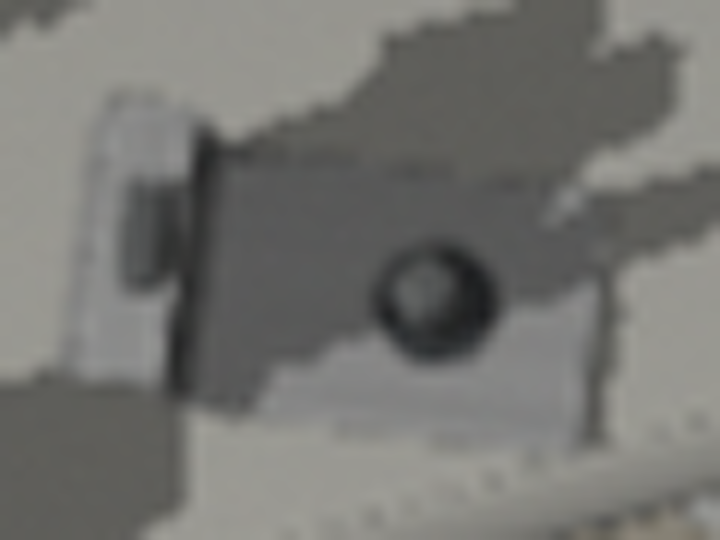

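Run:
```python
from h import *
from scipy.optimize import least_squares
np.set_printoptions(precision=4,suppress=True)
yaw=.553; n0=np.array([np.cos(yaw),np.sin(yaw)]); d0=np.array([-n0[1],n0[0]]); c=np.array([.60,.39])
for n in("top","scene"):
    a=np.load(n+"0.npz"); P=pts(n,a["d"])[a["d"]>0]
    A=(P[:,:2]-c)@d0; B=(P[:,:2]-c)@n0; Z=P[:,2]
    def fit(k,name):
        f=least_squares(lambda p:B[k]-p[0]-p[1]*A[k],[0,0],loss="soft_l1",f_scale=.002).x
        print(n,name,k.sum(),f,"yaw",yaw-np.arctan(f[1]))
    fit((A>-.19)&(A<.16)&(B>.01)&(B<.035)&(Z>.138)&(Z<.148),"backtop")
    fit((A>-.08)&(A<.06)&(B>-.022)&(B<.0)&(Z>.085)&(Z<.14),"front")
    fit((A>-.08)&(A<.06)&(B>-.022)&(B<.003)&(Z>.147)&(Z<.153),"liptop")
    k=(B>-.02)&(B<.03)&(Z>.135)&(Z<.155)&(A>-.24)&(A<.2);print("rail A",np.percentile(A[k],[0,.5,1,99,99.5,100]))
    k=(B>-.02)&(B<.03)&(Z>.16)&(Z<.18)&(A>-.24)&(A<.2); g=np.sort(A[k]); print("grips A",g[g<0].min(),g[g<0].max(),g[g>0].min(),g[g>0].max())
    k=(B>-.075)&(B<-.03)&(Z>.06)&(Z<.12)&(A>-.24)&(A<.2); g=np.sort(A[k]); print("bins A",np.percentile(g[g<0],[0,1,99,100]),np.percentile(g[g>0],[0,1,99,100]))
# carrier & roll
for n in("top","scene"):
    a=np.load(n+"0.npz"); D=a["d"]>0; P=pts(n,a["d"])[D]
    X,Y,Z=P.T
    k=(abs(X-.45)<.1)&(abs(Y-.2)<.09)&(Z>.02)
    q=P[k]
    print(n,"z max",np.percentile(q[:,2],[50,90,99,100]))
    b=q[(q[:,2]>.086)&(q[:,2]<.1)]; g=q[(q[:,2]>.106)&(q[:,2]<.118)]; s=q[(q[:,2]>.055)&(q[:,2]<.072)&(q[:,1]<.2)]
    print("crown",len(b),b.mean(0),"grip",len(g),g.mean(0),g.min(0),g.max(0),"spind",len(s),s.mean(0))
    if len(b)>5:
        r=cv2.minAreaRect(b[:,:2].astype(np.float32)); print("rect",r)
    for nm,(x,y) in dict(wide=(.37,.31),narrow=(.46,-.06)).items():
        k=(np.hypot(X-x,Y-y)<.06)&(Z>.045)&(Z<.056); 
        if k.sum(): print(nm,k.sum(),P[k].mean(0),P[k].min(0),P[k].max(0))
```

```text
top backtop 248 [0.0223 0.0227] yaw 0.5303511978832725
top front 232 [-0.0138  0.025 ] yaw 0.5279669888767564
top liptop 92 [-0.0106  0.031 ] yaw 0.522052518387553
rail A [-0.187  -0.186  -0.1844  0.1594  0.1604  0.1621]
grips A -0.12367883189934469 -0.08826263881071796 0.07186425984735187 0.1137055947164407
bins A [-0.133  -0.1325 -0.0837 -0.0832] [0.0657 0.0663 0.1163 0.1175]
scene backtop 261 [0.0233 0.0233] yaw 0.5297263847273272
scene front 561 [-0.0118  0.0215] yaw 0.5314964082780632
scene liptop 103 [-0.0096  0.026 ] yaw 0.5269939075780562
rail A [-0.1863 -0.1842 -0.1837  0.163   0.1633  0.1642]
grips A -0.11812534283828091 -0.09405175076779754 0.08050582242309401 0.11812531594331148
bins A [-0.1325 -0.131  -0.0793 -0.0788] [0.0668 0.0672 0.1183 0.1191]
top z max [0.0873 0.1063 0.1179 0.1199]
crown 135 [0.4359 0.2359 0.0909] grip 29 [0.4356 0.2323 0.1125] [0.4246 0.2254 0.1066] [0.4464 0.238  0.118 ] spind 31 [0.4253 0.1627 0.0654]
rect ((0.43657684326171875, 0.23575705289840698), (0.023410044610500336, 0.07234006375074387), 81.85110473632812)
wide 160 [0.3697 0.3133 0.051 ] [0.3422 0.2875 0.0453] [0.3954 0.3376 0.0559]
narrow 193 [ 0.4583 -0.0574  0.051 ] [ 0.433  -0.0823  0.0452] [ 0.4842 -0.0325  0.056 ]
scene z max [0.0732 0.1007 0.1133 0.1158]
crown 130 [0.4306 0.2416 0.0902] grip 35 [0.4355 0.236  0.111 ] [0.422  0.2282 0.1069] [0.4481 0.2416 0.1158] spind 37 [0.4232 0.1676 0.0644]
rect ((0.4384962320327759, 0.2383119910955429), (0.02297781966626644, 0.07544795423746109), 82.27642059326172)
wide 224 [0.3653 0.3167 0.0497] [0.3396 0.2897 0.0452] [0.3953 0.3431 0.055 ]
narrow 51 [ 0.4544 -0.0381  0.0498] [ 0.4327 -0.0494  0.0458] [ 0.4789 -0.0284  0.0551]
```

Run:
```python
from h import *
from scipy.optimize import least_squares
np.set_printoptions(precision=4,suppress=True)
yaw=.530; n0=np.array([np.cos(yaw),np.sin(yaw)]); d0=np.array([-n0[1],n0[0]]); c=np.array([.60,.39])
for n in("top","scene"):
    a=np.load(n+"0.npz"); P=pts(n,a["d"])[a["d"]>0]
    A=(P[:,:2]-c)@d0; B=(P[:,:2]-c)@n0; Z=P[:,2]
    for nm,k in dict(front=(A>-.07)&(A<.055)&(B>-.022)&(B<.0)&(Z>.09)&(Z<.135), back=(A>-.18)&(A<.15)&(B>.01)&(B<.035)&(Z>.138)&(Z<.148)).items():
        f=least_squares(lambda p:B[k]-p[0]-p[1]*A[k],[0,0],loss="soft_l1",f_scale=.001).x
        print(n,nm,f,np.median(B[k]))
    k=(B>-.02)&(B<.03)&(Z>.135)&(Z<.155)&(A>-.24)&(A<.2);print("rail A",np.percentile(A[k],[0,.5,99.5,100]))
    k=(B>-.02)&(B<.03)&(Z>.16)&(Z<.18)&(A>-.24)&(A<.2); g=np.sort(A[k]); print("grips A",g[g<0].min(),g[g<0].max(),g[g>0].min(),g[g>0].max())
    k=(B>-.078)&(B<-.03)&(Z>.06)&(Z<.12)&(A>-.24)&(A<.2); g=np.sort(A[k]); print("bins A",np.percentile(g[g<0],[0,1,99,100]),np.percentile(g[g>0],[0,1,99,100]))
print("cab corner", plane("top",[(325,177)],0), plane("scene",[(302,205)],0))
```

```text
top front [-0.0138  0.003 ] -0.013771205324634378
top back [0.0223 0.0004] 0.022261004749352956
rail A [-0.1868 -0.186   0.1605  0.1626]
grips A -0.1317819191766793 -0.08826930911866568 0.0718151990130881 0.11337126979291247
bins A [-0.134  -0.1336 -0.0849 -0.0845] [0.0647 0.0651 0.115  0.1164]
scene front [-0.0119 -0.0003] -0.011882942909333746
scene back [ 0.0233 -0.0006] 0.02310066634373
rail A [-0.1863 -0.1841  0.1635  0.1639]
grips A -0.11846648407214674 -0.09447791157556862 0.08020240658682914 0.11800199724509902
bins A [-0.1342 -0.1323 -0.0804 -0.0801] [0.0656 0.066  0.1169 0.1174]
cab corner [[0.567 0.093 0.   ]] [[0.6142 0.0744 0.    ]]
```

{"api": "move_arm", "payload": {
  "increments": [
    {"tx": -0.03, "ty": -0.024, "turn": -6},
    {"tx": -0.06, "ty": -0.048, "turn": -12},
    {"tx": -0.09, "ty": -0.072, "turn": -18},
    {"tx": -0.12, "ty": -0.096, "turn": -24},
    {"tx": -0.15, "ty": -0.12, "turn": -30},
    {"tx": -0.18, "ty": -0.144, "turn": -37},
    {"tx": -0.21, "ty": -0.168, "turn": -44},
    {"tx": -0.24, "ty": -0.192, "turn": -51},
    {"tx": -0.27, "ty": -0.216, "turn": -58},
    {"tx": -0.3, "ty": -0.24, "turn": -65},
    {"tx": -0.33, "ty": -0.264, "turn": -72},
    {"tx": -0.36, "ty": -0.288, "turn": -79},
    {"tx": -0.39, "ty": -0.312, "turn": -86},
    {"tx": -0.42, "ty": -0.336, "turn": -93},
    {"tx": -0.45, "ty": -0.36, "turn": -100},
    {"tx": -0.48, "ty": -0.384, "turn": -107},
    {"tx": -0.51, "ty": -0.408, "turn": -114},
    {"tx": -0.54, "ty": -0.432, "turn": -121},
    {"tx": -0.57, "ty": -0.456, "turn": -128},
    {"tx": -0.6, "ty": -0.475, "turn": -135}
  ],
  "gripper": 0.5
}}

```text
validation failed for argument at $.in...
```

```bash
python3 -c "
from bench import get_obs
o=get_obs();print({k:o[k] for k in('time_s','eef_pos','eef_rot','opening','q')})"
```

```text
{'time_s': 0.1, 'eef_pos': array([ 0.21469123, -0.53284183,  0.20576075]), 'eef_rot': array([-5.66567538e-04,  8.28715898e-01, -5.59668946e-01, -5.57362040e-04]), 'opening': 1.0018647053569434, 'q': array([-1.39429550e+00,  1.81489742e-01,  1.60790922e+00, -1.09390635e-05,
        1.35378318e+00, -2.06320179e-01])}
```

The move didn't run: the clock still reads 0.1 s. I'll retry with all four keys in each row, in a shorter form.

{"api": "move_arm", "payload": {
  "increments": [
    {"tx": -0.03, "ty": -0.024, "tz": 0.0, "turn": -6.0},
    {"tx": -0.06, "ty": -0.048, "tz": 0.0, "turn": -12.0},
    {"tx": -0.09, "ty": -0.072, "tz": 0.0, "turn": -18.0},
    {"tx": -0.12, "ty": -0.096, "tz": 0.0, "turn": -24.0},
    {"tx": -0.15, "ty": -0.12, "tz": 0.0, "turn": -30.0},
    {"tx": -0.18, "ty": -0.144, "tz": 0.0, "turn": -37.0},
    {"tx": -0.21, "ty": -0.168, "tz": 0.0, "turn": -44.0},
    {"tx": -0.24, "ty": -0.192, "tz": 0.0, "turn": -51.0},
    {"tx": -0.27, "ty": -0.216, "tz": 0.0, "turn": -58.0},
    {"tx": -0.3, "ty": -0.24, "tz": 0.0, "turn": -65.0}
  ],
  "gripper": 0.5
}}

```text
time_s: 0.93
eef_pos: [0.3252, -0.1636, 0.2064]
eef_rot: [-0.0, 1.0, -0.024, 0.0]
wrist_force: [-0.1, -0.4, -0.2]
opening: 0.508
```

{"api": "move_arm", "payload": {
  "increments": [
    {"tx": 0.006, "ty": -0.029, "tz": 0.0, "turn": -6.0},
    {"tx": 0.013, "ty": -0.058, "tz": 0.0, "turn": -12.0},
    {"tx": 0.019, "ty": -0.087, "tz": 0.0, "turn": -18.0},
    {"tx": 0.026, "ty": -0.116, "tz": 0.0, "turn": -24.0},
    {"tx": 0.032, "ty": -0.145, "tz": 0.0, "turn": -30.0},
    {"tx": 0.038, "ty": -0.174, "tz": 0.0, "turn": -36.0},
    {"tx": 0.045, "ty": -0.203, "tz": 0.0, "turn": -42.0},
    {"tx": 0.051, "ty": -0.232, "tz": 0.01, "turn": -48.0},
    {"tx": 0.058, "ty": -0.261, "tz": 0.02, "turn": -54.0},
    {"tx": 0.064, "ty": -0.29, "tz": 0.03, "turn": -60.0},
    {"tx": 0.071, "ty": -0.319, "tz": 0.04, "turn": -67.0},
    {"tx": 0.077, "ty": -0.348, "tz": 0.05, "turn": -74.0},
    {"tx": 0.084, "ty": -0.377, "tz": 0.055, "turn": -80.0},
    {"tx": 0.0893, "ty": -0.4042, "tz": 0.055, "turn": -85.0},
    {"tx": 0.0893, "ty": -0.4042, "tz": 0.055, "turn": -85.0},
    {"tx": 0.0893, "ty": -0.4042, "tz": 0.055, "turn": -85.0}
  ]
}}

```text
time_s: 2.27
eef_pos: [0.4356, 0.2343, 0.1509]
eef_rot: [-0.0, 0.754, 0.656, -0.001]
wrist_force: [0.4, -0.2, 0.5]
opening: 0.5
```

Run:
```python
from h import *
from bench import get_obs
np.set_printoptions(precision=4,suppress=True)
for n in("scene","top"):
    p,d=viewer.camera(n); np.savez(f"{n}1.npz",p=p,d=d)
    u,v=pix(n,[[.436,.234,.112]])[0].astype(int)
    crop(p,u-40,v-35,80,70,8,f"pics/{n}1.png")
o=get_obs();print(o["eef_pos"],o["eef_rot"],o["opening"]); w,x,y,z=o["eef_rot"]; print(R.from_quat([x,y,z,w]).as_matrix()[:,0])
```

```text
[0.4356 0.2329 0.1512] [-0.0001  0.7554  0.6553 -0.0006] 0.501726845960735
[ 0.1411  0.99   -0.0008]
```

View pics/scene1.png

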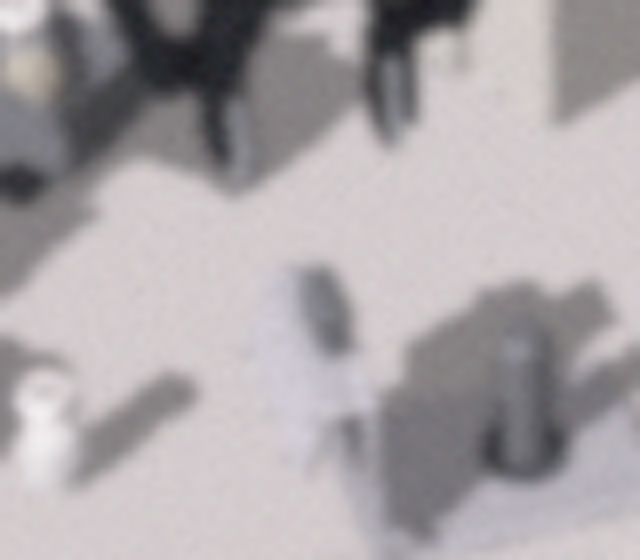

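View pics/top1.png

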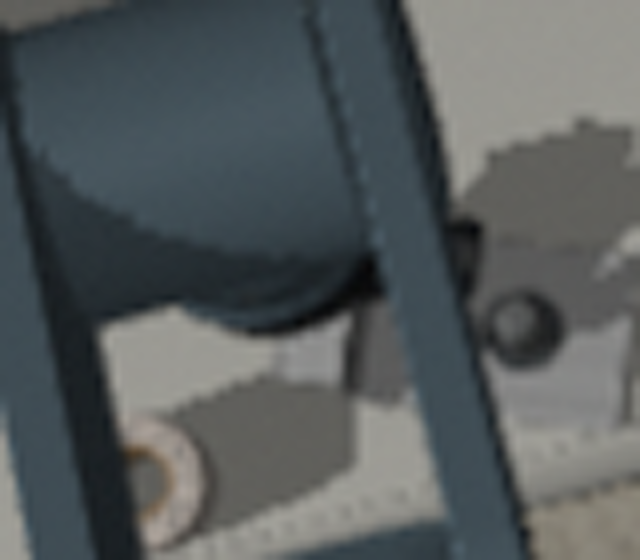

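Run:
```python
from h import *
u,v=pix("scene",[[.436,.234,.112]])[0].astype(int)
T=np.array([.4356,.2333,.151]); x=np.array([.1411,.99,0]); 
for dz in(0,.006):
  print((pix("scene",[T+x*.027+[0,0,dz],T-x*.027+[0,0,dz],T+[0,0,dz]])-[u-40,v-35]+.5)*8-.5)
```

```text
[[242.08212023 225.19822903]
 [399.14999407 187.59830658]
 [321.09712086 206.28307409]]
[[240.88937264 211.98448019]
 [398.49076006 174.42170405]
 [320.17436707 193.08763635]]
```

{"api": "move_arm", "payload": {
  "increments": [
    {"tx": 0.0, "ty": 0.0, "tz": 0.015, "turn": 0.0},
    {"tx": 0.0, "ty": 0.0, "tz": 0.03, "turn": 0.0},
    {"tx": 0.0, "ty": 0.0, "tz": 0.043, "turn": 0.0},
    {"tx": 0.0, "ty": 0.0, "tz": 0.052, "turn": 0.0},
    {"tx": 0.0, "ty": 0.0, "tz": 0.057, "turn": 0.0},
    {"tx": 0.0, "ty": 0.0, "tz": 0.057, "turn": 0.0},
    {"tx": 0.0, "ty": 0.0, "tz": 0.057, "turn": 0.0}
  ]
}}

```text
time_s: 2.95
eef_pos: [0.4364, 0.233, 0.0949]
eef_rot: [0.0, 0.755, 0.655, 0.0]
wrist_force: [-0.2, 0.4, 0.0]
opening: 0.502
```

Run:
```python
from h import *
for n in("scene",):
    p,d=viewer.camera(n)
    u,v=pix(n,[[.436,.234,.112]])[0].astype(int)
    crop(p,u-40,v-35,80,70,8,f"pics/{n}2.png")
```

```text
(no output)
```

View pics/scene2.png

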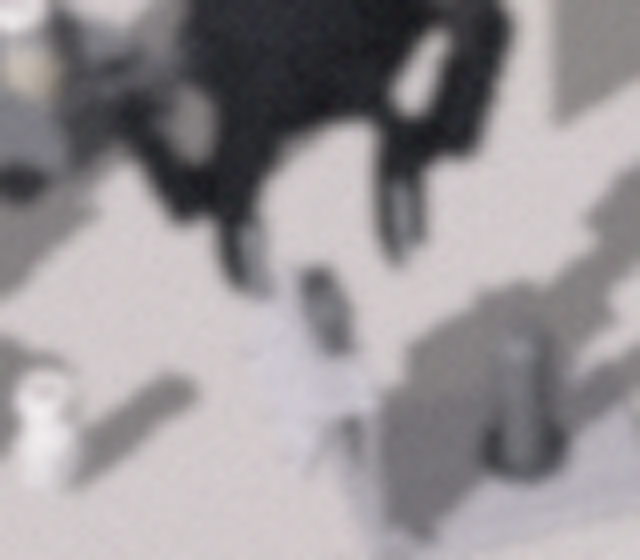

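Run:
```python
from h import *
np.set_printoptions(precision=1,suppress=True)
u,v=pix("scene",[[.436,.234,.112]])[0].astype(int)
f=lambda P:(pix("scene",P)-[u-40,v-35]+.5)*8-.5
x=np.array([.139,.99,0]);y=np.array([.99,-.139,0])
for C in([.436,.234],[.436,.236]):
  b=[np.r_[C,z]+x*a*.006+y*s*.013 for z in(.112,.09) for a in(1,-1) for s in(1,-1)]
  print("block",f(b))
T=np.array([.4364,.233,0])
for z in(.094,.100,.106): print(z,f([T+[0,0,z]+x*s*.0215+y*e*.011 for s in(1,-1) for e in (1,-1)]))
```

```text
block [[296.8 268.7]
 [318.3 319.9]
 [330.7 260.4]
 [352.6 311.3]
 [300.4 314.4]
 [321.6 365.6]
 [333.9 306. ]
 [355.5 357. ]]
block [[291.5 270.7]
 [312.8 321.9]
 [325.4 262.3]
 [347.2 313.3]
 [295.  316.3]
 [316.2 367.6]
 [328.6 307.9]
 [350.2 359. ]]
0.094 [[259.9 319.2]
 [277.4 362.8]
 [380.2 289.3]
 [399.1 332.1]]
0.1 [[258.8 306.8]
 [276.4 350.4]
 [379.5 276.9]
 [398.5 319.7]]
0.106 [[257.7 294.3]
 [275.3 337.9]
 [378.8 264.4]
 [397.8 307.2]]
```

Run:
```python
from h import *
np.set_printoptions(precision=4,suppress=True)
p,d=viewer.camera("scene"); np.savez("s2.npz",p=p,d=d)
P=pts("scene",d); D=d>0
x=np.array([.139,.99]);y=np.array([.99,-.139]);T=np.array([.4364,.233])
L=(P[...,:2]-T)@x; M=(P[...,:2]-T)@y; Z=P[...,2]
k=D&(abs(L)<.05)&(abs(M)<.03)&(Z>.08)&(Z<.16)
for s,nm in((L>.009,"+"),(L<-.009,"-"),(abs(L)<.009,"mid")):
    for z in np.arange(.085,.16,.006):
        q=k&s&(abs(Z-z)<.003)
        if q.sum(): print(nm,round(z,3),q.sum(),"L",L[q].min(),np.median(L[q]),L[q].max(),"M",M[q].min(),M[q].max(),"rgb",p[q].mean(0))
```

```text
+ 0.085 10 L 0.009633885083658835 0.015393763557774241 0.016470338138565726 M -0.028550015382496872 0.02690479495128944 rgb [198.6 194.  203. ]
+ 0.091 40 L 0.009093741069032813 0.012953944920504388 0.01701927538066562 M -0.026476729579717067 0.027985780621077604 rgb [195.1   190.475 199.275]
+ 0.127 4 L 0.025291106832027146 0.02905828493279014 0.029518661841610203 M -0.01190782554675373 -0.004623052916955879 rgb [157.  154.5 160. ]
+ 0.133 10 L 0.024460723579543063 0.032031349351474364 0.036699501374848814 M -0.012560402125743263 0.0071725959646317455 rgb [141.  136.9 141. ]
+ 0.139 10 L 0.024174514652528702 0.030787695012450867 0.03707888110605481 M -0.010456776446510973 0.006869976711427268 rgb [116.1 114.5 119.1]
+ 0.145 13 L 0.02417147173932008 0.03058897676560833 0.03703627508810068 M -0.011239583812439604 0.0022778941822889087 rgb [113.6154 111.8462 116.0769]
+ 0.151 9 L 0.02354532386677476 0.030855393063190645 0.036781910929550465 M -0.011527777584186586 0.002248053330418923 rgb [110.4444 108.2222 112.6667]
+ 0.157 10 L 0.02345867506159264 0.02907671634146709 0.03627329295494
[... 1240 characters left out ...]
0.02687015026968024 0.028803080833174597 rgb [179.7879 175.3333 183.1818]
mid 0.097 8 L -0.003227488278989404 0.006208660404984361 0.008778777370976492 M -0.012540267996371035 0.010618241663950692 rgb [145.75  143.125 149.875]
mid 0.103 13 L -0.004118405336372826 0.0026332092692143492 0.00848840169033994 M -0.013623147982351622 0.008811180111661735 rgb [130.5385 128.3077 134.    ]
mid 0.109 23 L -0.0034037562510074353 0.004329655678214458 0.008572139348352416 M -0.013765092672261956 0.011954723600352718 rgb [126.6957 124.6522 130.3478]
mid 0.115 11 L -0.0015754904345700537 0.0026422958150275453 0.007110296881228214 M -0.011060946346159594 0.009292379979053616 rgb [126.3636 123.4545 128.0909]
```

{"api": "move_arm", "payload": {
  "increments": [
    {"tx": 0.0, "ty": 0.0, "tz": 0.0, "turn": 0.0},
    {"tx": 0.0, "ty": 0.0, "tz": 0.0, "turn": 0.0},
    {"tx": 0.0, "ty": 0.0, "tz": 0.0, "turn": 0.0},
    {"tx": 0.0, "ty": 0.0, "tz": 0.0, "turn": 0.0}
  ],
  "gripper": 0.28
}}

```text
time_s: 3.38
eef_pos: [0.4363, 0.2335, 0.0949]
eef_rot: [0.0, 0.755, 0.656, 0.0]
wrist_force: [0.1, -0.5, -0.2]
opening: 0.284
```

```bash
cat > fing.py <<'E'
from h import *
from bench import get_obs
np.set_printoptions(precision=4,suppress=True)
def fing(name):
    o=get_obs(); w,a,b,c=o["eef_rot"]; M3=R.from_quat([a,b,c,w]).as_matrix()
    p,d=viewer.camera("scene"); P=pts("scene",d); D=d>0
    x=M3[:2,0];y=M3[:2,1];T=o["eef_pos"][:2]; zt=o["eef_pos"][2]
    L=(P[...,:2]-T)@x; M=(P[...,:2]-T)@y; Z=P[...,2]
    k=D&(abs(L)<.06)&(abs(M)<.03)&(Z>zt-.02)&(Z<zt+.06)
    for s,nm in((L>.009,"+"),(L<-.009,"-"),(abs(L)<.009,"mid")):
        for z in np.arange(zt-.02,zt+.06,.005):
            q=k&s&(abs(Z-z)<.0025)
            if q.sum(): print(nm,round(z,3),q.sum(),"L",L[q].min(),np.median(L[q]),L[q].max(),"M",M[q].min(),M[q].max(),"r",p[q].mean())
    u,v=pix("scene",[o["eef_pos"]])[0].astype(int); u=min(max(u,40),600);v=min(max(v,35),365)
    crop(p,u-40,v-35,80,70,8,name); print(o["eef_pos"],M3[:,0],o["opening"],o["time_s"])
E
python3 -c "
from fing import *
fing('pics/s3.png')"
```

```text
+ 0.075 10 L 0.01593755012535427 0.017296715354882877 0.0204506940672433 M -0.010309347620383422 0.02859568786653481 r 204.36666666666667
+ 0.08 10 L 0.014818965358776807 0.015984259525524534 0.01725987187804677 M -0.02942539011466898 0.027342582732464385 r 203.16666666666666
+ 0.085 5 L 0.010673306519099268 0.015745266047241822 0.016280359182587228 M -0.029184887648830486 0.013917372547513684 r 201.8
+ 0.09 37 L 0.009079312152674292 0.013326565942537751 0.01659348409639619 M -0.02785709852690086 0.02978636977988756 r 196.3153153153153
+ 0.095 4 L 0.01027817564001816 0.011796916365747222 0.012832416260670967 M -0.02843139259560308 0.00969230753616006 r 194.83333333333334
+ 0.12 1 L 0.01945653901891346 0.01945653901891346 0.01945653901891346 M -0.008958860976622345 -0.008958860976622345 r 186.33333333333334
+ 0.125 4 L 0.013910186358283956 0.017858565307048106 0.02353283947274744 M -0.00939123446523571 -0.004959792234388746 r 147.16666666666666
+ 0.13 6 L 0.014169604704965704 0.02019608871691129 0.023352734201108356 M -0.011491673546993009 -0.005214540554722639 r 123.11111111111111
+ 
[... 1924 characters left out ...]
07996 M -0.022552377829223435 0.01037127055401213 r 150.91666666666666
mid 0.1 11 L -0.0048984446088513 0.0044709306071602315 0.00785637431301923 M -0.01303688792781795 0.008846626721256728 r 134.3939393939394
mid 0.105 5 L -0.0017577762326827942 0.004602214320217698 0.007523804452664225 M -0.013846022615824342 0.008052121555834199 r 120.73333333333333
mid 0.11 25 L -0.004781579583403051 0.0020896957828270926 0.007595706090143515 M -0.012633596112527685 0.014101957257371373 r 117.4
mid 0.115 9 L -0.0006199049138376064 0.0037037735257102 0.007047153050147614 M -0.0146166127232355 0.007742159327255805 r 116.51851851851852
[0.4363 0.2335 0.0949] [0.1402 0.9901 0.0002] 0.28362287549155324 3.3833
```

View pics/s3.png

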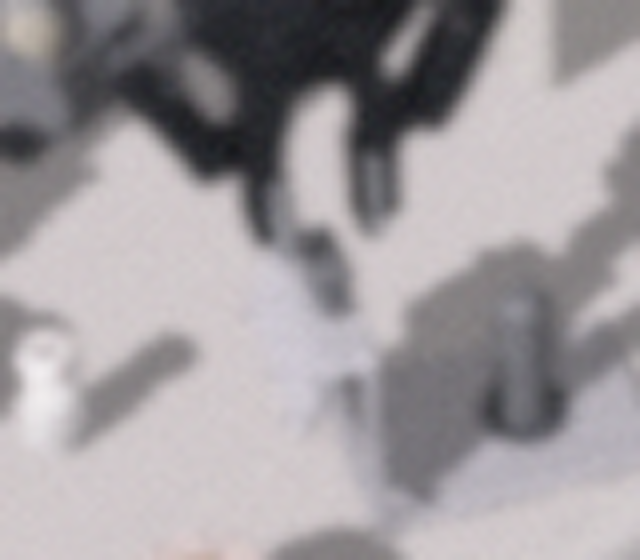

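The fingertips show at z≈0.12 in the depth image while the TCP reads 0.095, so they end about 25 mm behind the reported TCP. The crown measures 0.091, as it should, so I trust the camera. I'll lower carefully and watch the force.

{"api": "move_arm", "payload": {
  "increments": [
    {"tx": 0.0, "ty": 0.0, "tz": 0.006, "turn": 0.0},
    {"tx": 0.0, "ty": 0.0, "tz": 0.012, "turn": 0.0},
    {"tx": 0.0, "ty": 0.0, "tz": 0.017, "turn": 0.0},
    {"tx": 0.0, "ty": 0.0, "tz": 0.021, "turn": 0.0},
    {"tx": 0.0, "ty": 0.0, "tz": 0.021, "turn": 0.0},
    {"tx": 0.0, "ty": 0.0, "tz": 0.021, "turn": 0.0}
  ]
}}

```text
time_s: 3.93
eef_pos: [0.4358, 0.2333, 0.073]
eef_rot: [-0.0, 0.755, 0.656, -0.001]
wrist_force: [0.1, 0.7, -0.4]
opening: 0.28
```

```bash
python3 -c "
from fing import *
fing('pics/s4.png')" | grep -v '^mid'
```

```text
+ 0.063 14 L 0.020672712899698364 0.022720282012554507 0.024754726980356596 M -0.029510464392066574 0.02418739031478873 r 201.6904761904762
+ 0.068 21 L 0.01910947349579017 0.02168482056048388 0.02414809578112869 M -0.026533786902485465 0.023595272000930877 r 201.68253968253967
+ 0.073 21 L 0.014658213600165554 0.018297969653829693 0.020833725204216696 M -0.029229032270975553 0.023611390404922415 r 200.015873015873
+ 0.078 11 L 0.011509039851962763 0.01631286345153982 0.018618186932539853 M -0.02932051934386981 0.013420753330191076 r 197.1818181818182
+ 0.083 4 L 0.015916591668925336 0.016201679311342074 0.017772748421690274 M -0.017198952968281965 0.003737886295324589 r 200.08333333333334
+ 0.088 14 L 0.009896799918799729 0.011542302612969261 0.017013205201123056 M -0.028879147846965512 0.00241857040912221 r 189.57142857142858
+ 0.093 14 L 0.009205006518981871 0.013689252550917016 0.016309031249000447 M -0.029038095328102198 0.002616589225301307 r 189.11904761904762
+ 0.098 1 L 0.02009189489329437 0.02009189489329437 0.02009189489329437 M -0.004828383041521478 -0.004828383041521478 
[... 1747 characters left out ...]
013152321578756542 0.010516860897163855 r 124.625
- 0.113 6 L -0.015710005770437255 -0.011695410361839895 -0.010260907273555718 M -0.012314738174834212 0.012259301776340456 r 118.11111111111111
- 0.118 10 L -0.022868389900594546 -0.014357162775928842 -0.010017557819221092 M -0.011909763671730557 0.008064851672421491 r 110.96666666666667
- 0.123 8 L -0.022844110051046574 -0.01452913680564103 -0.010156282747189124 M -0.010792670787252828 0.010064545069219718 r 109.95833333333333
- 0.128 11 L -0.02373078616300415 -0.015341983153273562 -0.00906521081920071 M -0.014895125121203282 0.0066263982503665785 r 106.57575757575758
[0.4358 0.2333 0.073 ] [ 0.1403  0.9901 -0.0005] 0.2799575898134574 3.9333
```

View pics/s4.png

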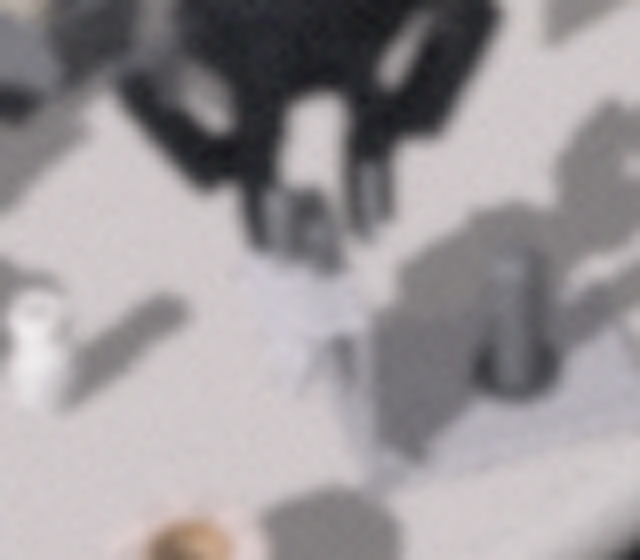

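{"api": "move_arm", "payload": {
  "increments": [
    {"tx": 0.0, "ty": 0.0, "tz": 0.003, "turn": 0.0},
    {"tx": 0.0, "ty": 0.0, "tz": 0.003, "turn": 0.0},
    {"tx": 0.0, "ty": 0.0, "tz": 0.003, "turn": 0.0}
  ]
}}

```text
time_s: 4.23
eef_pos: [0.4361, 0.2334, 0.0706]
eef_rot: [-0.0, 0.755, 0.656, -0.0]
wrist_force: [0.0, 1.1, -0.4]
opening: 0.282
```

{"api": "move_arm", "payload": {
  "increments": [
    {"tx": 0.0, "ty": 0.0, "tz": 0.0, "turn": 0.0},
    {"tx": 0.0, "ty": 0.0, "tz": 0.0, "turn": 0.0},
    {"tx": 0.0, "ty": 0.0, "tz": 0.0, "turn": 0.0},
    {"tx": 0.0, "ty": 0.0, "tz": 0.0, "turn": 0.0},
    {"tx": 0.0, "ty": 0.0, "tz": 0.0, "turn": 0.0},
    {"tx": 0.0, "ty": 0.0, "tz": 0.0, "turn": 0.0},
    {"tx": 0.0, "ty": 0.0, "tz": 0.0, "turn": 0.0}
  ],
  "gripper": 0.0
}}

```text
time_s: 4.82
eef_pos: [0.4365, 0.2335, 0.0709]
eef_rot: [0.0, 0.755, 0.656, 0.0]
wrist_force: [-0.5, 0.8, 3.4]
opening: 0.126
```

{"api": "move_arm", "payload": {
  "increments": [
    {"tx": 0.0, "ty": 0.0, "tz": -0.004, "turn": 0.0},
    {"tx": 0.0, "ty": 0.0, "tz": -0.012, "turn": 0.0},
    {"tx": 0.0, "ty": 0.0, "tz": -0.025, "turn": 0.0},
    {"tx": 0.0, "ty": 0.0, "tz": -0.042, "turn": 0.0},
    {"tx": 0.0, "ty": 0.0, "tz": -0.062, "turn": 0.0},
    {"tx": 0.0, "ty": 0.0, "tz": -0.085, "turn": 0.0},
    {"tx": 0.0, "ty": 0.0, "tz": -0.105, "turn": 0.0},
    {"tx": 0.0, "ty": 0.0, "tz": -0.12, "turn": 0.0},
    {"tx": 0.0, "ty": 0.0, "tz": -0.13, "turn": 0.0},
    {"tx": 0.0, "ty": 0.0, "tz": -0.135, "turn": 0.0},
    {"tx": 0.0, "ty": 0.0, "tz": -0.135, "turn": 0.0}
  ]
}}

```text
time_s: 5.73
eef_pos: [0.4364, 0.2335, 0.2064]
eef_rot: [0.0, 0.755, 0.656, 0.001]
wrist_force: [0.4, -0.5, -2.7]
opening: 0.122
```

```bash
python3 -c "
from fing import *
o=get_obs();print(o['eef_pos'],o['wrist_force'],o['torque'],o['opening'])
p,d=viewer.camera('scene');np.savez('s5.npz',p=p,d=d)
u,v=pix('scene',[[.436,.2,.15]])[0].astype(int);crop(p,u-60,v-50,120,100,6,'pics/s5.png')"
```

```text
[0.4364 0.2335 0.2064] [ 0.3682 -0.5178 -2.6893] [ 0.0341 -0.0529 -0.0008] 0.12163437290262609
```

View pics/s5.png

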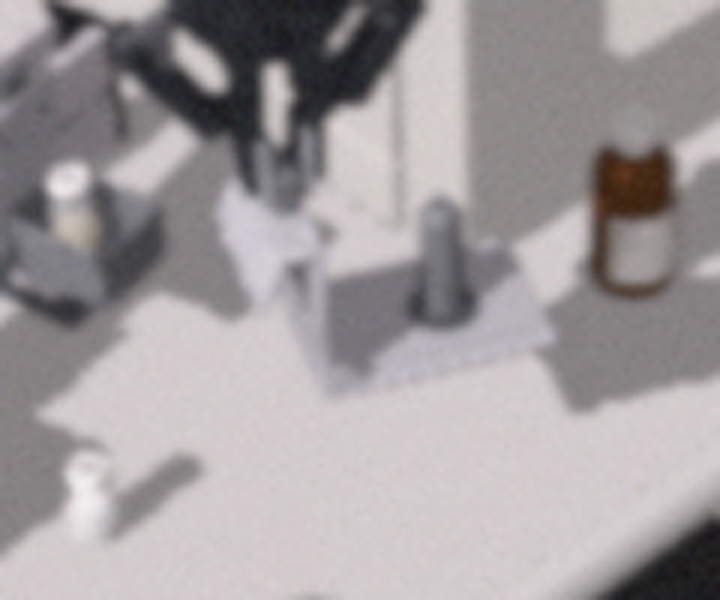

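Run:
```python
from h import *
np.set_printoptions(precision=4,suppress=True)
d=np.load("s5.npz")["d"]; P=pts("scene",d)[d>0]
x=np.array([.140,.990]);y=np.array([.99,-.14]);T=np.array([.4364,.2335])
L=(P[:,:2]-T)@x; M=(P[:,:2]-T)@y; Z=P[:,2]-.1355
k=(abs(Z-.09)<.005)&(abs(L)<.04)&(abs(M)<.045); r=cv2.minAreaRect(np.c_[L,M][k].astype(np.float32)); print("crown L,M",r, np.median(Z[k]))
k=(abs(Z-.006)<.012)&(L>-.118)&(L<-.012)&(abs(M)<.032)
A=np.c_[np.ones(k.sum()),L[k],M[k]]; c=np.linalg.lstsq(A,Z[k],rcond=None)[0]; res=Z[k]-A@c; g=abs(res)<.004; c=np.linalg.lstsq(A[g],Z[k][g],rcond=None)[0]; print("base plane",c,g.sum())
k=(Z>.03)&(Z<.068)&(L>-.09)&(L<-.05)&(abs(M)<.025); print("spindle",k.sum(),L[k].mean(),M[k].mean(),L[k].min(),L[k].max(),M[k].min(),M[k].max(),Z[k].max())
for lo,hi in((.02,.035),(.05,.065)):
  kk=k&(Z>lo)&(Z<hi); print(lo,L[kk].mean(),M[kk].mean())
```

```text
crown L,M ((0.005439251661300659, -0.0038905516266822815), (0.06472200155258179, 0.023301556706428528), 88.69368743896484) 0.089939583948697
base plane [0.0063 0.0042 0.0049] 488
spindle 84 -0.06650625539332763 -0.005630689975906485 -0.07643623698499923 -0.05835051431776331 -0.011112276006003995 0.004332434189280571 0.06737031821795797
0.02 -0.06637444063375551 -0.008409985717134808
0.05 -0.06590413054869909 -0.0053022284630182374
```

{"api": "move_arm", "payload": {
  "increments": [
    {"tx": 0.006, "ty": 0.004, "tz": 0.0, "turn": 3.0},
    {"tx": 0.015, "ty": 0.009, "tz": 0.0, "turn": 8.0},
    {"tx": 0.026, "ty": 0.016, "tz": 0.0, "turn": 13.0},
    {"tx": 0.038, "ty": 0.023, "tz": 0.0, "turn": 19.0},
    {"tx": 0.05, "ty": 0.031, "tz": 0.0, "turn": 25.0},
    {"tx": 0.063, "ty": 0.039, "tz": 0.0, "turn": 31.0},
    {"tx": 0.076, "ty": 0.047, "tz": 0.0, "turn": 37.0},
    {"tx": 0.088, "ty": 0.054, "tz": 0.0, "turn": 42.0},
    {"tx": 0.098, "ty": 0.06, "tz": 0.0, "turn": 46.5},
    {"tx": 0.105, "ty": 0.065, "tz": 0.0, "turn": 49.8},
    {"tx": 0.109, "ty": 0.067, "tz": 0.0, "turn": 51.6},
    {"tx": 0.109, "ty": 0.067, "tz": 0.0, "turn": 51.6},
    {"tx": 0.109, "ty": 0.067, "tz": 0.0, "turn": 51.6}
  ]
}}

```text
time_s: 6.87
eef_pos: [0.5169, 0.3315, 0.2037]
eef_rot: [0.0, 0.965, 0.262, -0.002]
wrist_force: [0.1, 0.3, -2.5]
opening: 0.119
```

```bash
cat > st.py <<'E'
from h import *
from bench import get_obs
np.set_printoptions(precision=4,suppress=True)
yaw=.530; n0=np.array([np.cos(yaw),np.sin(yaw)]); d0=np.array([-n0[1],n0[0]]); c=np.array([.60,.39])
def st():
    o=get_obs(); w,a,b,e=o["eef_rot"]; M=R.from_quat([a,b,e,w]).as_matrix()
    print("t",round(o["time_s"],2),o["eef_pos"],"yaw",np.degrees(np.arctan2(M[1,0],M[0,0])),"B",(o["eef_pos"][:2]-c)@n0,"A",(o["eef_pos"][:2]-c)@d0,"F",o["wrist_force"],"Frail",o["wrist_force"][:2]@n0,o["wrist_force"][:2]@d0,"op",o["opening"],"q",o["q"])
if __name__=="__main__": st()
E
python3 st.py
```

```text
t 6.87 [0.5169 0.3315 0.2037] yaw 30.40853431754898 B -0.10122809858300123 A -0.008433538427817105 F [ 0.1257  0.3    -2.5171] Frail 0.26017430419335313 0.19530659515045556 op 0.11936116357823645 q [ 0.3774  0.2713  1.5041 -0.0001  1.3694 -0.1534]
```

{"api": "move_arm", "payload": {
  "increments": [
    {"tx": 0.006, "ty": 0.0, "tz": 0.0, "turn": 0.0},
    {"tx": 0.016, "ty": 0.0, "tz": 0.0, "turn": 0.0},
    {"tx": 0.03, "ty": 0.0, "tz": 0.0, "turn": 0.0},
    {"tx": 0.045, "ty": 0.0, "tz": 0.0, "turn": 0.0},
    {"tx": 0.06, "ty": 0.0, "tz": 0.0, "turn": 0.0},
    {"tx": 0.072, "ty": 0.0, "tz": 0.0, "turn": 0.0},
    {"tx": 0.08, "ty": 0.0, "tz": 0.0, "turn": 0.0},
    {"tx": 0.085, "ty": 0.0, "tz": 0.0, "turn": 0.0},
    {"tx": 0.087, "ty": 0.0, "tz": 0.0, "turn": 0.0},
    {"tx": 0.087, "ty": 0.0, "tz": 0.0, "turn": 0.0},
    {"tx": 0.087, "ty": 0.0, "tz": 0.0, "turn": 0.0}
  ]
}}

```text
time_s: 7.78
eef_pos: [0.5925, 0.3756, 0.2055]
eef_rot: [0.0, 0.965, 0.262, -0.0]
wrist_force: [0.2, -0.2, -3.0]
opening: 0.122
```

Run:
```python
from st import *
st()
for n in("scene","top"):
    p,d=viewer.camera(n);np.savez(n+'6.npz',p=p,d=d)
    u,v=pix(n,[[.58,.37,.15]])[0].astype(int);crop(p,u-60,v-50,120,100,6,f'pics/{n}6.png')
```

```text
t 7.78 [0.5925 0.3756 0.2055] yaw 30.34487533391165 B -0.013760605746042608 A -0.008589016998121755 F [ 0.2483 -0.2201 -3.0072] Frail 0.10302001367076803 -0.31542296555690413 op 0.12247442302536252 q [ 0.3963  0.4597  1.2523 -0.      1.4302 -0.1333]
```

View pics/scene6.png

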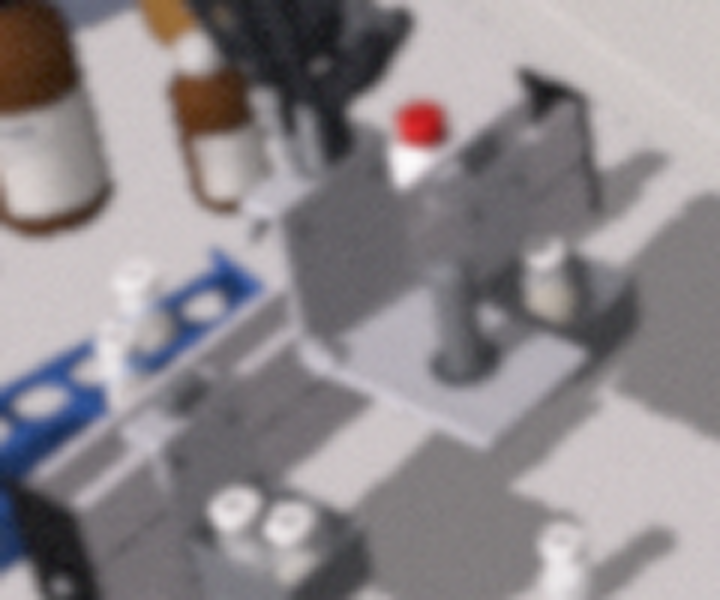

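View pics/top6.png

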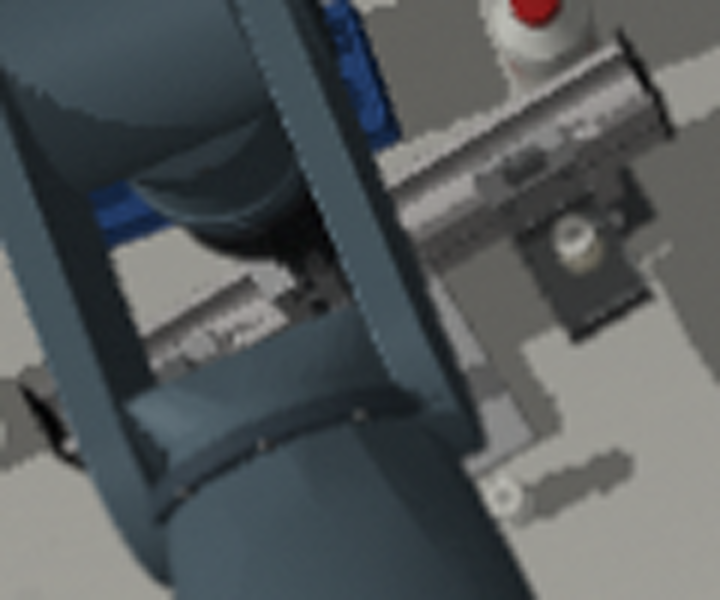

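Run:
```python
from st import *
from scipy.optimize import least_squares
d=np.load("scene6.npz")["d"]; P=pts("scene",d)[d>0]
A=(P[:,:2]-c)@d0; B=(P[:,:2]-c)@n0; Z=P[:,2]
for nm,k,in dict(plate=(abs(A+.0085)<.03)&(abs(B+.02)<.012)&(Z>.155)&(Z<.205), rail=(A>-.08)&(A<.055)&(abs(B+.012)<.012)&(Z>.085)&(Z<.12)).items():
    f=least_squares(lambda p:B[k]-p[0]-p[1]*(A[k]+.0085)-p[2]*(Z[k]-Z[k].mean()),[0,0,0],loss="soft_l1",f_scale=.001).x; print(nm,k.sum(),f)
k=(abs(B+.02)<.015)&(Z>.155)&(Z<.205)&(abs(A)<.07); print("plate A",np.percentile(A[k],[1,99]))
```

```text
plate 238 [-0.0204  0.0086  0.0106]
rail 137 [-0.0117 -0.002   0.0008]
plate A [-0.0435  0.0291]
```

{"api": "move_arm", "payload": {
  "increments": [
    {"tx": 0.0, "ty": 0.0, "tz": 0.006, "turn": 0.0},
    {"tx": 0.0, "ty": 0.0, "tz": 0.014, "turn": 0.0},
    {"tx": 0.0, "ty": 0.0, "tz": 0.022, "turn": 0.0},
    {"tx": 0.0, "ty": 0.0, "tz": 0.03, "turn": 0.0},
    {"tx": 0.0, "ty": 0.0, "tz": 0.037, "turn": 0.0},
    {"tx": 0.0, "ty": 0.0, "tz": 0.043, "turn": 0.0},
    {"tx": 0.0, "ty": 0.0, "tz": 0.048, "turn": 0.0},
    {"tx": 0.0, "ty": 0.0, "tz": 0.052, "turn": 0.0},
    {"tx": 0.0, "ty": 0.0, "tz": 0.055, "turn": 0.0},
    {"tx": 0.0, "ty": 0.0, "tz": 0.055, "turn": 0.0}
  ]
}}

```text
time_s: 8.72
eef_pos: [0.5926, 0.3757, 0.1498]
eef_rot: [0.0, 0.965, 0.262, -0.001]
wrist_force: [-0.1, -0.2, -3.7]
opening: 0.121
```

```bash
python3 st.py
```

```text
t 8.72 [0.5926 0.3757 0.1498] yaw 30.330442894670536 B -0.013628952462345205 A -0.008599118988944424 F [-0.1405 -0.2413 -3.6856] Frail -0.24322320111717763 -0.13713881962228108 op 0.12065310227367856 q [ 0.3963  0.5047  1.3025  0.      1.3355 -0.1331]
```

No contact so far. Now I'll push toward the rail in small steps to touch the plate to the lip.

{"api": "move_arm", "payload": {
  "increments": [
    {"tx": 0.001, "ty": 0.0, "tz": 0.0, "turn": 0.0},
    {"tx": 0.002, "ty": 0.0, "tz": 0.0, "turn": 0.0},
    {"tx": 0.0028, "ty": 0.0, "tz": 0.0, "turn": 0.0},
    {"tx": 0.0028, "ty": 0.0, "tz": 0.0, "turn": 0.0}
  ]
}}

```text
time_s: 9.05
eef_pos: [0.5955, 0.3773, 0.151]
eef_rot: [0.0, 0.965, 0.262, 0.0]
wrist_force: [-0.6, -0.8, -2.3]
opening: 0.119
```

```bash
python3 st.py
```

```text
t 9.05 [0.5955 0.3773 0.151 ] yaw 30.336826733665458 B -0.010289681984423916 A -0.008673117852004609 F [-0.5594 -0.7927 -2.3015] Frail -0.8834111801203415 -0.40118089159107395 op 0.11920231801235649 q [ 0.3969  0.5097  1.2926 -0.0001  1.3389 -0.1326]
```

{"api": "move_arm", "payload": {
  "increments": [
    {"tx": 0.0008, "ty": 0.0, "tz": 0.0, "turn": 0.0},
    {"tx": 0.0008, "ty": 0.0, "tz": 0.0, "turn": 0.0},
    {"tx": 0.0008, "ty": 0.0, "tz": 0.0, "turn": 0.0}
  ]
}}

```text
time_s: 9.3
eef_pos: [0.5957, 0.3774, 0.1507]
eef_rot: [0.0, 0.965, 0.262, -0.0]
wrist_force: [-2.8, -2.5, -0.4]
opening: 0.124
```

```bash
python3 st.py
```

```text
t 9.3 [0.5957 0.3774 0.1507] yaw 30.330716650868027 B -0.010103989473601438 A -0.008665167393873529 F [-2.798  -2.5186 -0.4062] Frail -3.687419947724572 -0.7585822793649776 op 0.12401838615078503 q [ 0.397   0.5114  1.291  -0.0002  1.3402 -0.1323]
```

{"api": "move_arm", "payload": {
  "increments": [
    {"tx": -0.001, "ty": 0.0, "tz": 0.0, "turn": 0.0},
    {"tx": -0.001, "ty": 0.0, "tz": 0.002, "turn": 0.0},
    {"tx": -0.001, "ty": 0.0, "tz": 0.004, "turn": 0.0},
    {"tx": -0.001, "ty": 0.0, "tz": 0.006, "turn": 0.0},
    {"tx": -0.001, "ty": 0.0, "tz": 0.008, "turn": 0.0},
    {"tx": -0.001, "ty": 0.0, "tz": 0.01, "turn": 0.0},
    {"tx": -0.001, "ty": 0.0, "tz": 0.01, "turn": 0.0}
  ]
}}

```text
time_s: 9.88
eef_pos: [0.5948, 0.377, 0.1397]
eef_rot: [0.0, 0.965, 0.262, -0.0]
wrist_force: [0.3, 0.0, -3.3]
opening: 0.121
```

```bash
python3 st.py
```

```text
t 9.88 [0.5948 0.377  0.1397] yaw 30.331092636875155 B -0.010999759698589403 A -0.008583243059241083 F [ 0.3376  0.0365 -3.3287] Frail 0.30974938027789867 -0.13920806537991193 op 0.12137652067599251 q [ 0.3968  0.5193  1.3022  0.      1.321  -0.1325]
```

{"api": "move_arm", "payload": {
  "increments": [
    {"tx": 0.0, "ty": 0.0, "tz": 0.001, "turn": 0.0},
    {"tx": 0.0, "ty": 0.0, "tz": 0.002, "turn": 0.0},
    {"tx": 0.0, "ty": 0.0, "tz": 0.003, "turn": 0.0},
    {"tx": 0.0, "ty": 0.0, "tz": 0.0035, "turn": 0.0},
    {"tx": 0.0, "ty": 0.0, "tz": 0.0035, "turn": 0.0}
  ]
}}

```text
time_s: 10.3
eef_pos: [0.5951, 0.3772, 0.1371]
eef_rot: [-0.0, 0.965, 0.262, 0.0]
wrist_force: [1.0, -0.2, -3.7]
opening: 0.124
```

```bash
python3 st.py
```

```text
t 10.3 [0.5951 0.3772 0.1371] yaw 30.33130104472748 B -0.010685161981991768 A -0.008625436223755395 F [ 1.0065 -0.1877 -3.7234] Frail 0.7735212213582381 -0.6708028710938445 op 0.12446493773193705 q [ 0.3969  0.5218  1.3042  0.      1.3156 -0.1325]
```

{"api": "move_arm", "payload": {
  "increments": [
    {"tx": 0.0, "ty": 0.0, "tz": 0.0007, "turn": 0.0},
    {"tx": 0.0, "ty": 0.0, "tz": 0.0015, "turn": 0.0},
    {"tx": 0.0, "ty": 0.0, "tz": 0.0015, "turn": 0.0},
    {"tx": 0.0, "ty": 0.0, "tz": 0.0015, "turn": 0.0}
  ]
}}

```text
time_s: 10.63
eef_pos: [0.5953, 0.3772, 0.1369]
eef_rot: [0.0, 0.965, 0.262, 0.0]
wrist_force: [-3.8, -2.7, 6.1]
opening: 0.124
```

```bash
python3 st.py
```

```text
t 10.63 [0.5953 0.3772 0.1369] yaw 30.340844970319182 B -0.010538670828883202 A -0.008614109065179367 F [-3.7599 -2.7342  6.0539] Frail -4.626309330516214 -0.4583105962886355 op 0.12410352064123685 q [ 0.397   0.5217  1.3046 -0.0001  1.3146 -0.1326]
```

{"api": "move_arm", "payload": {
  "increments": [
    {"tx": 0.0, "ty": 0.0, "tz": 0.0, "turn": 0.0},
    {"tx": 0.0, "ty": 0.0, "tz": 0.0, "turn": 0.0},
    {"tx": 0.0, "ty": 0.0, "tz": 0.0, "turn": 0.0},
    {"tx": 0.0, "ty": 0.0, "tz": 0.0, "turn": 0.0},
    {"tx": 0.0, "ty": 0.0, "tz": 0.0, "turn": 0.0}
  ],
  "gripper": 0.35
}}

```text
time_s: 11.05
eef_pos: [0.5952, 0.3772, 0.1354]
eef_rot: [-0.0, 0.965, 0.262, 0.0]
wrist_force: [0.5, -0.2, -0.5]
opening: 0.349
```

{"api": "move_arm", "payload": {
  "increments": [
    {"tx": 0.0, "ty": 0.0, "tz": -0.008, "turn": 0.0},
    {"tx": 0.0, "ty": 0.0, "tz": -0.02, "turn": 0.0},
    {"tx": 0.0, "ty": 0.0, "tz": -0.04, "turn": 0.0},
    {"tx": 0.0, "ty": 0.0, "tz": -0.06, "turn": 0.0},
    {"tx": 0.0, "ty": 0.0, "tz": -0.075, "turn": 0.0},
    {"tx": 0.0, "ty": 0.0, "tz": -0.085, "turn": 0.0},
    {"tx": 0.0, "ty": 0.0, "tz": -0.085, "turn": 0.0}
  ]
}}

```text
time_s: 11.63
eef_pos: [0.5968, 0.3779, 0.2251]
eef_rot: [-0.0, 0.965, 0.262, 0.003]
wrist_force: [0.5, 0.5, -0.0]
opening: 0.351
```

```bash
cat > hung.py <<'E'
from st import *
from scipy.optimize import least_squares
import sys
tag=sys.argv[1]
st()
p,d=viewer.camera("scene"); np.savez(f"s{tag}.npz",p=p,d=d)
u,v=pix("scene",[[.57,.36,.12]])[0].astype(int);crop(p,u-60,v-50,120,100,6,f'pics/s{tag}.png')
P=pts("scene",d)[d>0]
A=(P[:,:2]-c)@d0; B=(P[:,:2]-c)@n0; Z=P[:,2]
k=(abs(A+.0085)<.03)&(abs(B+.017)<.012)&(Z>.09)&(Z<.14)
f=least_squares(lambda p:B[k]-p[0]-p[1]*(A[k]+.0085)-p[2]*(Z[k]-.115),[0,0,0],loss="soft_l1",f_scale=.001).x; print("plate",k.sum(),f)
k=(abs(A+.0085)<.034)&(B>-.116)&(B<-.025)&(abs(Z-.072)<.012)
X=np.c_[np.ones(k.sum()),A[k]+.0085,B[k]+.07]; z=np.linalg.lstsq(X,Z[k],rcond=None)[0]; g=abs(Z[k]-X@z)<.004; z=np.linalg.lstsq(X[g],Z[k][g],rcond=None)[0]; print("base top",z,g.sum())
k=(abs(A+.0085)<.045)&(abs(B+.005)<.02)&(abs(Z-.156)<.004); print("crown",k.sum(),np.median(Z[k]),np.percentile(A[k],[1,99]),np.percentile(B[k],[1,99]))
k=(abs(A+.0085)<.02)&(abs(B+.01)<.015)&(Z>.165); print("grip top",k.sum(),np.percentile(Z[k],[50,95]) if k.sum() else 0)
k=(Z>.09)&(Z<.142)&(abs(A+.0085)<.02)&(abs(B+.08)<.02); print("spindle",k.sum(),A[k].mean(),B[k].mean(),np.percentile(A[k],[2,98]),np.percentile(B[k],[2,98]),Z[k].max())
E
python3 hung.py 7
```

```text
t 11.63 [0.5968 0.3779 0.2251] yaw 30.336913011013678 B -0.008857267088875197 A -0.008776945622155747 F [ 0.5062  0.4663 -0.0133] Frail 0.6724663915707633 0.1464338359230372 op 0.3511591404351411 q [ 0.397   0.4524  1.223   0.      1.4597 -0.1325]
plate 217 [-0.0171 -0.0032 -0.0134]
base top [ 0.0719 -0.0091  0.0033] 437
crown 121 0.15560924824461142 [-0.0433  0.0296] [-0.0197  0.0052]
grip top 273 [0.351  0.6111]
spindle 100 -0.003493893776121826 -0.08376907770693005 [-0.0137  0.0027] [-0.0901 -0.073 ] 0.1363682524222738
```

View pics/s7.png

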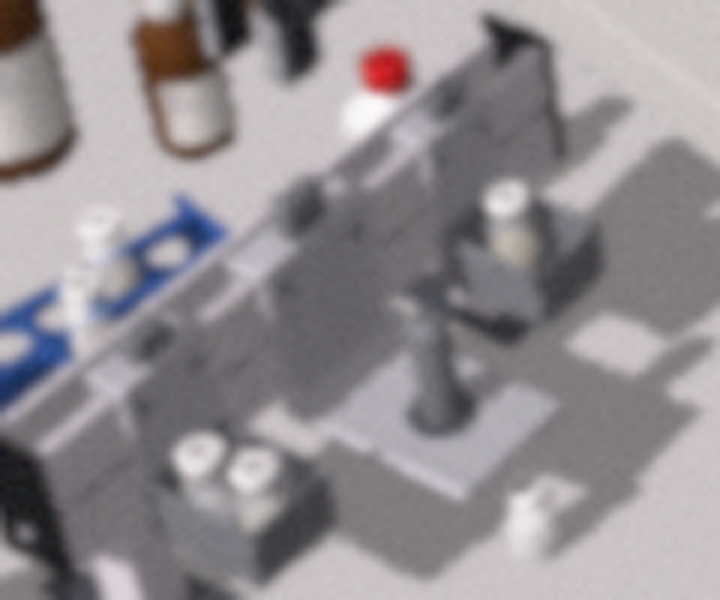

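The carrier hangs level: base top 0.072, crown 0.156, plate flush with the lip. Next is the roll.

{"api": "move_arm", "payload": {
  "increments": [
    {"tx": -0.01, "ty": -0.003, "tz": 0.0, "turn": 0.0},
    {"tx": -0.03, "ty": -0.008, "tz": 0.0, "turn": 0.0},
    {"tx": -0.055, "ty": -0.014, "tz": 0.0, "turn": 0.0},
    {"tx": -0.085, "ty": -0.022, "tz": 0.0, "turn": 0.0},
    {"tx": -0.115, "ty": -0.03, "tz": 0.0, "turn": 0.0},
    {"tx": -0.145, "ty": -0.038, "tz": 0.0, "turn": 0.0},
    {"tx": -0.175, "ty": -0.046, "tz": 0.02, "turn": 0.0},
    {"tx": -0.2, "ty": -0.053, "tz": 0.05, "turn": 0.0},
    {"tx": -0.22, "ty": -0.058, "tz": 0.08, "turn": 0.0},
    {"tx": -0.23, "ty": -0.06, "tz": 0.11, "turn": 0.0},
    {"tx": -0.23, "ty": -0.06, "tz": 0.13, "turn": 0.0},
    {"tx": -0.23, "ty": -0.06, "tz": 0.14, "turn": 0.0},
    {"tx": -0.23, "ty": -0.06, "tz": 0.14, "turn": 0.0},
    {"tx": -0.23, "ty": -0.06, "tz": 0.14, "turn": 0.0}
  ],
  "gripper": 0.85
}}

```text
time_s: 12.85
eef_pos: [0.3665, 0.3128, 0.0805]
eef_rot: [0.0, 0.965, 0.262, -0.0]
wrist_force: [0.2, -0.2, -0.2]
opening: 0.851
```

```bash
cat > both.py <<'E'
from st import *
import sys
tag=sys.argv[1]; T=[float(x) for x in sys.argv[2:5]]
st()
for n in("scene","top"):
    p,d=viewer.camera(n); np.savez(f"{n}{tag}.npz",p=p,d=d)
    u,v=pix(n,[T])[0].astype(int);crop(p,max(u-60,0),max(v-50,0),120,100,6,f'pics/{n}{tag}.png')
E
python3 both.py 8 .368 .314 .05
```

```text
t 12.85 [0.3665 0.3128 0.0805] yaw 30.32246498065811 B -0.24050568901464026 A 0.051389120114661756 F [ 0.1862 -0.1952 -0.2045] Frail 0.06194091982801729 -0.262527880939401 op 0.850784558548067 q [ 0.4594  0.1338  1.9416 -0.      1.0671 -0.0698]
```

View pics/scene8.png

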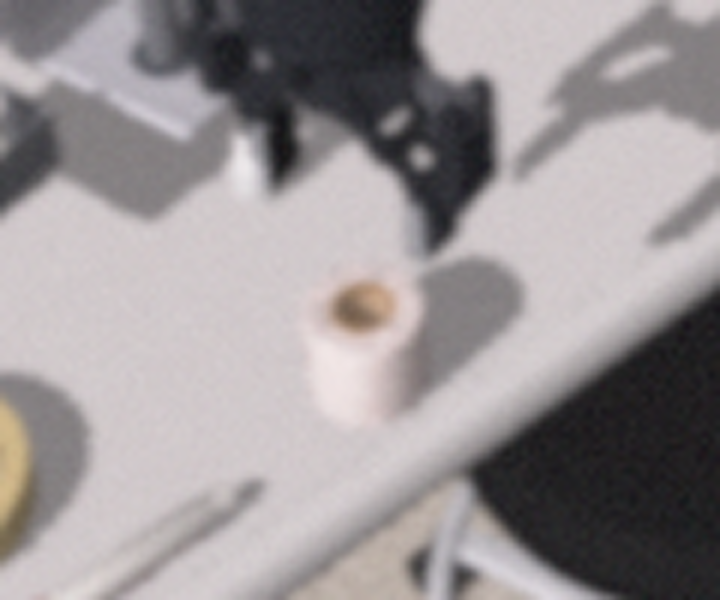

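View pics/top8.png

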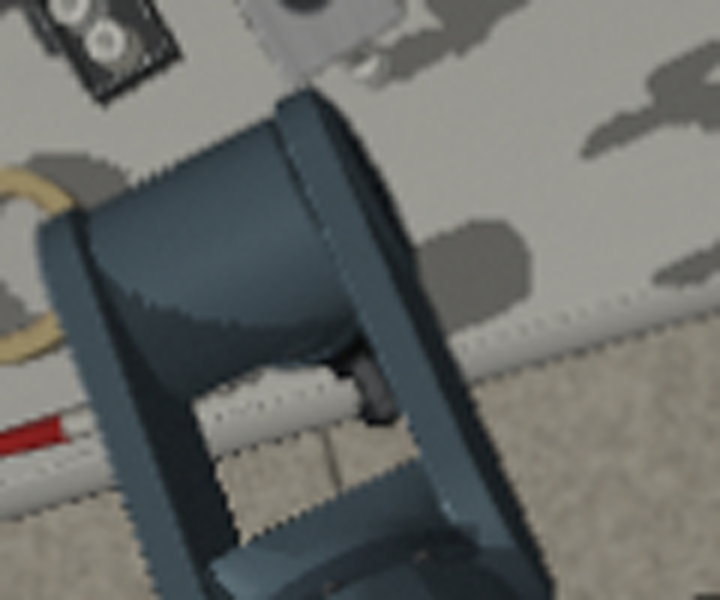

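Run:
```python
from st import *
d=np.load("scene8.npz")["d"]; P=pts("scene",d)[d>0]
x=n0;y=np.array([n0[1],-n0[0]]);T=np.array([.3665,.3128])
L=(P[:,:2]-T)@x; M=(P[:,:2]-T)@y; Z=P[:,2]
for z in np.arange(.1,.16,.006):
    for nm,s in(("+",(L>.02)&(L<.06)),("-",(L<-.02)&(L>-.06))):
        q=s&(abs(Z-z)<.003)&(abs(M)<.03)
        if q.sum(): print(nm,round(z,3),q.sum(),np.percentile(L[q],[0,50,100]),np.percentile(M[q],[0,50,100]))
q=(np.hypot(P[:,0]-.368,P[:,1]-.314)<.045)&(Z>.046)&(Z<.056); e=cv2.minEnclosingCircle(P[q][:,:2].astype(np.float32)); print(e); 
q=(np.hypot(P[:,0]-.368,P[:,1]-.314)<.045)&(Z>.012)&(Z<.043);print(cv2.minEnclosingCircle(P[q][:,:2].astype(np.float32)))
D=np.load("top0.npz");P=pts("top",D["d"])[D["d"]>0]
q=(np.hypot(P[:,0]-.368,P[:,1]-.314)<.045)&(P[:,2]>.046)&(P[:,2]<.056); print("top",cv2.minEnclosingCircle(P[q][:,:2].astype(np.float32)))
```

```text
+ 0.112 4 [0.037  0.039  0.0401] [-0.0026  0.0011  0.0098]
- 0.112 1 [-0.0402 -0.0402 -0.0402] [-0.004 -0.004 -0.004]
+ 0.118 9 [0.0356 0.0381 0.0416] [-0.0119 -0.0034  0.011 ]
- 0.118 5 [-0.0463 -0.0412 -0.0377] [-0.0133 -0.01    0.0009]
+ 0.124 15 [0.0363 0.0382 0.0518] [-0.0119 -0.0047  0.0056]
- 0.124 12 [-0.0481 -0.0417 -0.0362] [-0.012  -0.0092 -0.0006]
+ 0.13 14 [0.0368 0.0375 0.0433] [-0.013  -0.0054  0.0091]
- 0.13 11 [-0.0493 -0.0459 -0.0348] [-0.012  -0.0065  0.002 ]
+ 0.136 16 [0.0367 0.0384 0.0498] [-0.0138 -0.0068  0.0059]
- 0.136 14 [-0.0499 -0.044  -0.0358] [-0.0138 -0.0083  0.004 ]
+ 0.142 10 [0.0369 0.0378 0.0423] [-0.0125 -0.0052  0.0078]
- 0.142 12 [-0.051  -0.0452 -0.0349] [-0.0114 -0.0079 -0.0008]
+ 0.148 20 [0.0356 0.038  0.0439] [-0.0129 -0.0044  0.0094]
- 0.148 10 [-0.0497 -0.0426 -0.0357] [-0.0137 -0.0098 -0.0045]
+ 0.154 11 [0.0382 0.0392 0.0466] [-0.0121 -0.0061  0.0059]
- 0.154 6 [-0.0493 -0.0449 -0.0363] [-0.0134 -0.0117 -0.0083]
((0.366756409406662, 0.3163098394870758), 0.027784503996372223)
((0.36479559540748596, 0.31680458784103394), 0.026778141036629677)
top ((0.3690474033355713, 0.3137047290802002), 0.026930704712867737)
```

{"api": "move_arm", "payload": {
  "increments": [
    {"tx": 0.001, "ty": -0.001, "tz": 0.01, "turn": 0.0},
    {"tx": 0.001, "ty": -0.001, "tz": 0.025, "turn": 0.0},
    {"tx": 0.001, "ty": -0.001, "tz": 0.04, "turn": 0.0},
    {"tx": 0.001, "ty": -0.001, "tz": 0.053, "turn": 0.0},
    {"tx": 0.001, "ty": -0.001, "tz": 0.063, "turn": 0.0},
    {"tx": 0.001, "ty": -0.001, "tz": 0.072, "turn": 0.0},
    {"tx": 0.001, "ty": -0.001, "tz": 0.08, "turn": 0.0},
    {"tx": 0.001, "ty": -0.001, "tz": 0.086, "turn": 0.0},
    {"tx": 0.001, "ty": -0.001, "tz": 0.088, "turn": 0.0},
    {"tx": 0.001, "ty": -0.001, "tz": 0.088, "turn": 0.0}
  ]
}}

```text
time_s: 13.78
eef_pos: [0.3665, 0.3141, -0.0078]
eef_rot: [0.0, 0.965, 0.262, -0.0]
wrist_force: [0.1, 0.2, -0.2]
opening: 0.852
```

```bash
python3 both.py 9 .368 .314 .05
```

```text
t 13.78 [ 0.3665  0.3141 -0.0078] yaw 30.33205720434665 B -0.2398701993164761 A 0.052525903023386465 F [ 0.1074  0.1748 -0.1832] Frail 0.18105937800704178 0.09654751098697584 op 0.8522167865706726 q [ 0.4619  0.2994  1.9699  0.      0.8731 -0.0674]
```

View pics/scene9.png

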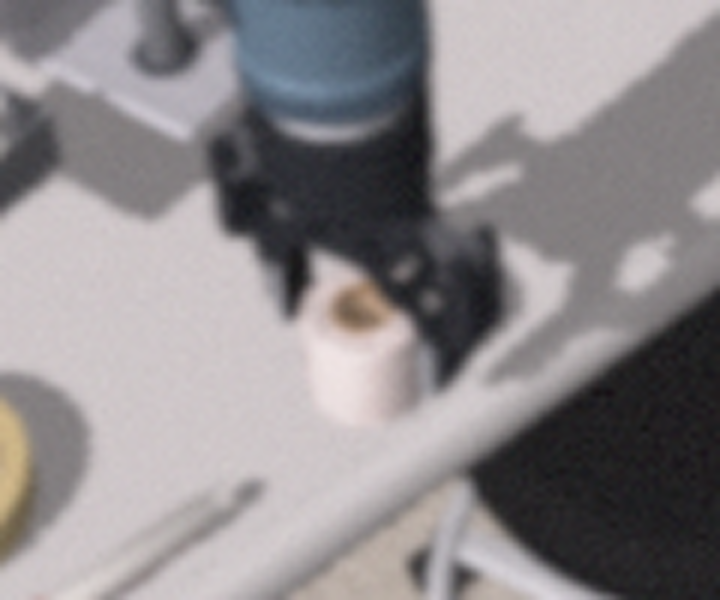

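{"api": "move_arm", "payload": {
  "increments": [
    {"tx": 0.0, "ty": 0.0, "tz": 0.0, "turn": 0.0},
    {"tx": 0.0, "ty": 0.0, "tz": 0.0, "turn": 0.0},
    {"tx": 0.0, "ty": 0.0, "tz": 0.0, "turn": 0.0},
    {"tx": 0.0, "ty": 0.0, "tz": 0.0, "turn": 0.0},
    {"tx": 0.0, "ty": 0.0, "tz": 0.0, "turn": 0.0},
    {"tx": 0.0, "ty": 0.0, "tz": 0.0, "turn": 0.0},
    {"tx": 0.0, "ty": 0.0, "tz": 0.0, "turn": 0.0},
    {"tx": 0.0, "ty": 0.0, "tz": 0.0, "turn": 0.0}
  ],
  "gripper": 0.0
}}

```text
time_s: 14.55
eef_pos: [0.3673, 0.3145, -0.0064]
eef_rot: [-0.0, 0.965, 0.262, 0.001]
wrist_force: [-1.0, -2.2, 6.7]
opening: 0.623
```

```bash
python3 both.py 10 .368 .314 .05
```

```text
t 14.55 [ 0.3673  0.3145 -0.0064] yaw 30.334066989346574 B -0.2389702229419136 A 0.05248103395877832 F [-0.9592 -2.1813  6.7299] Frail -1.9302822821368308 -1.3971179506062974 op 0.623169836291484 q [ 0.462   0.2968  1.9692 -0.      0.8743 -0.0674]
```

View pics/scene10.png

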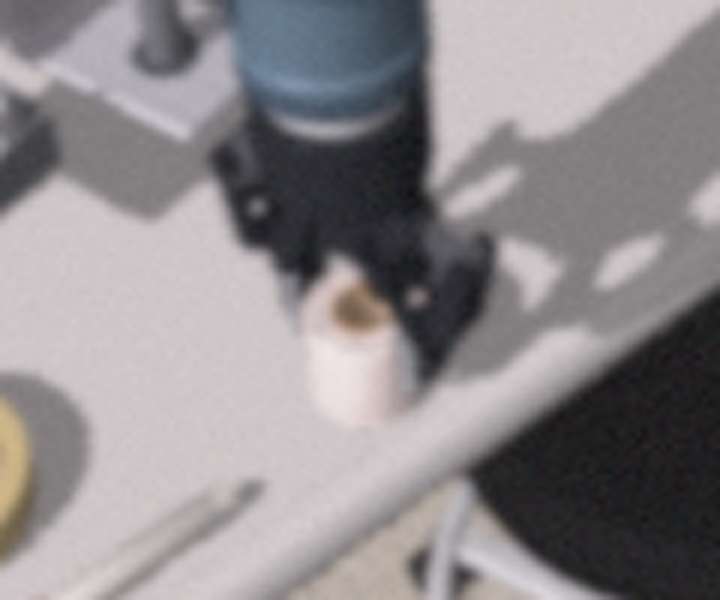

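{"api": "move_arm", "payload": {
  "increments": [
    {"tx": 0.0, "ty": 0.0, "tz": -0.005, "turn": 0.0},
    {"tx": 0.0, "ty": 0.0, "tz": -0.015, "turn": 0.0},
    {"tx": 0.0, "ty": 0.0, "tz": -0.03, "turn": -3.0},
    {"tx": 0.0, "ty": 0.0, "tz": -0.05, "turn": -8.0},
    {"tx": 0.0, "ty": 0.0, "tz": -0.07, "turn": -14.0},
    {"tx": 0.0, "ty": 0.0, "tz": -0.09, "turn": -20.0},
    {"tx": 0.0, "ty": 0.0, "tz": -0.11, "turn": -26.0},
    {"tx": 0.0, "ty": 0.0, "tz": -0.13, "turn": -32.0},
    {"tx": 0.0, "ty": 0.0, "tz": -0.145, "turn": -38.0},
    {"tx": 0.0, "ty": 0.0, "tz": -0.157, "turn": -44.0},
    {"tx": 0.0, "ty": 0.0, "tz": -0.165, "turn": -50.0},
    {"tx": 0.0, "ty": 0.0, "tz": -0.168, "turn": -56.0},
    {"tx": 0.0, "ty": 0.0, "tz": -0.168, "turn": -62.0},
    {"tx": 0.0, "ty": 0.0, "tz": -0.168, "turn": -68.0},
    {"tx": 0.0, "ty": 0.0, "tz": -0.168, "turn": -74.0},
    {"tx": 0.0, "ty": 0.0, "tz": -0.168, "turn": -80.0},
    {"tx": 0.0, "ty": 0.0, "tz": -0.168, "turn": -86.0},
    {"tx": 0.0, "ty": 0.0, "tz": -0.168, "turn": -90.0},
    {"tx": 0.0, "ty": 0.0, "tz": -0.168, "turn": -90.0}
  ]
}}

```text
time_s: 16.23
eef_pos: [0.3665, 0.3141, 0.1613]
eef_rot: [0.0, 0.496, 0.868, 0.0]
wrist_force: [0.5, -1.0, -0.8]
opening: 0.625
```

```bash
python3 both.py 11 .368 .314 .2
```

```text
t 16.23 [0.3665 0.3141 0.1613] yaw 120.47283735257083 B -0.23978923501616187 A 0.05255601970200032 F [ 0.4651 -0.971  -0.7835] Frail -0.0895833254862773 -1.072952033059947 op 0.6249041127774795 q [ 0.462   0.0191  1.8795  0.      1.2424 -1.6407]
```

View pics/scene11.png

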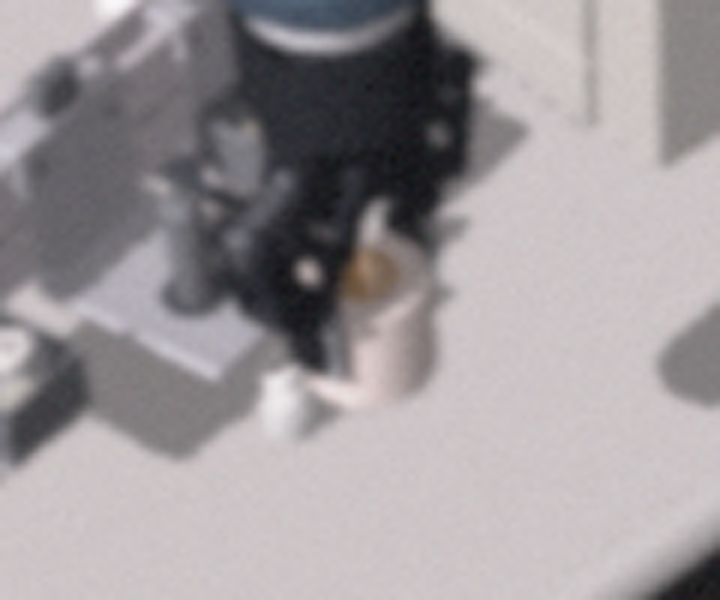

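Run:
```python
from st import *
d=np.load("scene11.npz"); p=d["p"]; d=d["d"]; PP=pts("scene",d); P=PP[d>0]; col=p[d>0].astype(int)
T=np.array([.3665,.3141])
x=np.array([-.507,.862]); y=np.array([.862,.507])
L=(P[:,:2]-T)@x; M=(P[:,:2]-T)@y; Z=P[:,2]-.168
r=np.hypot(L,M)
k=(r<.035)&(abs(Z-.05)<.008)&(col.min(1)>120)
X=np.c_[np.ones(k.sum()),L[k],M[k]]; z=np.linalg.lstsq(X,Z[k],rcond=None)[0]; g=abs(Z[k]-X@z)<.003; z=np.linalg.lstsq(X[g],Z[k][g],rcond=None)[0]
print("top plane",z,g.sum(), cv2.minEnclosingCircle(np.c_[L,M][k][g].astype(np.float32)))
k=(r<.035)&(Z>.003)&(Z<.045)&(col.min(1)>120)
from scipy.optimize import least_squares
f=least_squares(lambda q:np.hypot(L[k]-q[0]-q[2]*(Z[k]-.025),M[k]-q[1]-q[3]*(Z[k]-.025))-.027,[0,0,0,0],loss="soft_l1",f_scale=.001).x; print("cyl L,M,tilt",f,k.sum(),Z[k].min())
# same for roll standing at pick before grasp (frame 8)
D=np.load("scene8.npz"); P=pts("scene",D["d"])[D["d"]>0]; cc=D["p"][D["d"]>0].astype(int)
k=(np.hypot(P[:,0]-.367,P[:,1]-.314)<.035)&(P[:,2]>.005)&(P[:,2]<.045)&(cc.min(1)>120)
print("stand",least_squares(lambda q:np.hypot(P[k,0]-q[0],P[k,1]-q[1])-.027,[.367,.314],loss="soft_l1",f_scale=.001).x)
# spindle in frame 8 (scene): cylinder radius .01
A=(P[:,:2]-c)@d0; B=(P[:,:2]-c)@n0; Z=P[:,2]
k=(Z>.085)&(Z<.125)&(abs(A+.008)<.016)&(abs(B+.082)<.016)
print("spindle",k.sum(),least_squares(lambda q:np.hypot(A[k]-q[0],B[k]-q[1])-.010,[-.0087,-.08],loss="soft_l1",f_scale=.001).x)
D=np.load("scene11.npz"); P=pts("scene",D["d"])[D["d"]>0]
A=(P[:,:2]-c)@d0; B=(P[:,:2]-c)@n0; Z=P[:,2]
k=(Z>.085)&(Z<.125)&(abs(A+.008)<.016)&(abs(B+.082)<.016)
print("spindle11",k.sum(),least_squares(lambda q:np.hypot(A[k]-q[0],B[k]-q[1])-.010,[-.0087,-.08],loss="soft_l1",f_scale=.001).x)
D=np.load("s7.npz"); P=pts("scene",D["d"])[D["d"]>0]
A=(P[:,:2]-c)@d0; B=(P[:,:2]-c)@n0; Z=P[:,2]
k=(Z>.085)&(Z<.125)&(abs(A+.008)<.016)&(abs(B+.082)<.016)
print("spindle7",k.sum(),least_squares(lambda q:np.hypot(A[k]-q[0],B[k]-q[1])-.010,[-.0087,-.08],loss="soft_l1",f_scale=.001).x)
```

```text
top plane [ 0.0495 -0.0356  0.0311] 78 ((-0.00262752384878695, -0.003168783150613308), 0.03020397759974003)
cyl L,M,tilt [0.0013 0.0016 0.04   0.0001] 206 0.003066227806306304
stand [0.3682 0.3158]
spindle 74 [-0.0083 -0.0788]
spindle11 76 [-0.0081 -0.0791]
spindle7 74 [-0.0082 -0.0789]
```

{"api": "move_arm", "payload": {
  "increments": [
    {"tx": -0.003, "ty": 0.007, "tz": 0.0, "turn": 0.0},
    {"tx": -0.008, "ty": 0.02, "tz": 0.0, "turn": 0.0},
    {"tx": -0.015, "ty": 0.038, "tz": 0.0, "turn": 0.0},
    {"tx": -0.023, "ty": 0.058, "tz": 0.0, "turn": 0.0},
    {"tx": -0.031, "ty": 0.08, "tz": 0.0, "turn": 0.0},
    {"tx": -0.039, "ty": 0.101, "tz": 0.0, "turn": 0.0},
    {"tx": -0.047, "ty": 0.121, "tz": 0.0, "turn": 0.0},
    {"tx": -0.054, "ty": 0.138, "tz": 0.0, "turn": 0.0},
    {"tx": -0.059, "ty": 0.15, "tz": 0.0, "turn": 0.0},
    {"tx": -0.062, "ty": 0.157, "tz": 0.0, "turn": 0.0},
    {"tx": -0.062, "ty": 0.159, "tz": 0.0, "turn": 0.0},
    {"tx": -0.062, "ty": 0.159, "tz": 0.0, "turn": 0.0},
    {"tx": -0.062, "ty": 0.159, "tz": 0.0, "turn": 0.0}
  ]
}}

```text
time_s: 17.42
eef_pos: [0.5345, 0.3409, 0.1604]
eef_rot: [-0.0, 0.498, 0.867, -0.0]
wrist_force: [-0.3, -0.6, -1.8]
opening: 0.624
```

```bash
python3 both.py 12 .535 .341 .15
```

```text
t 17.42 [0.5345 0.3409 0.1604] yaw 120.32439367101013 B -0.08131439470586235 A -0.009220832308099761 F [-0.2934 -0.5854 -1.8201] Frail -0.5490621941142377 -0.3567331180278697 op 0.6241312288776095 q [ 0.3808  0.3513  1.4922  0.0001  1.2991 -1.7193]
```

View pics/scene12.png

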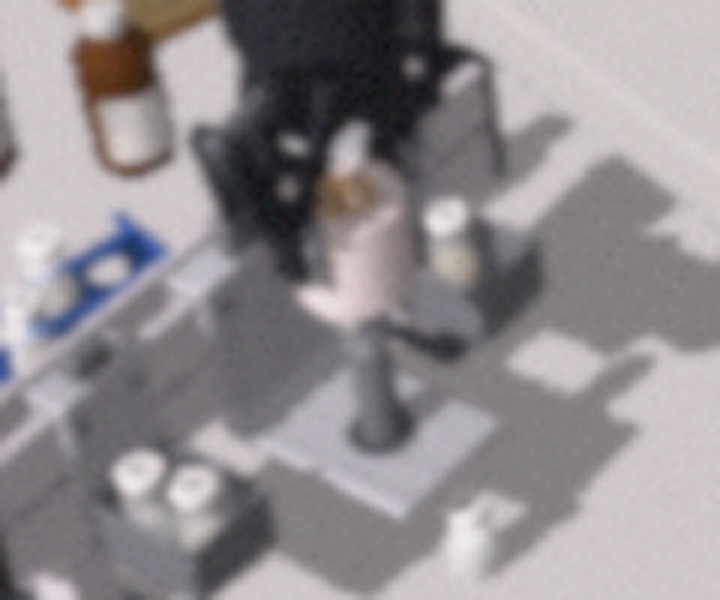

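Run:
```python
from st import *
from scipy.optimize import least_squares
D=np.load("scene12.npz"); p=D["p"].copy(); d=D["d"]
u,v=pix("scene",[[.535,.341,.15]])[0].astype(int)
x0,y0=u-60,v-50
im=cv2.resize(p[y0:y0+100,x0:x0+120,::-1],None,fx=6,fy=6,interpolation=cv2.INTER_CUBIC)
def draw(C,r,z,col):
    t=np.linspace(0,2*np.pi,60); q=np.c_[C[0]+r*np.cos(t),C[1]+r*np.sin(t),np.full(60,z)]
    cv2.polylines(im,[(((pix("scene",q)-[x0,y0]+.5)*6-.5)).astype(np.int32)],True,col,1)
T=[.5345,.3409]
draw(T,.027,.1672,(0,255,0)); draw(T,.027,.2172,(0,255,0)); draw(T,.0125,.2172,(0,255,0))
S=c+(-.0789)*n0+(-.0082)*d0
draw(S,.006,.134,(0,0,255)); draw(S,.010,.128,(0,0,255)); draw(S,.01,.072,(0,0,255))
cv2.imwrite("pics/ov12.png",im)
P=pts("scene",d)[d>0]; col=p[d>0].astype(int)
L=(P[:,:2]-T)@d0; M=(P[:,:2]-T)@n0; Z=P[:,2]-.1672; r=np.hypot(L,M)
for z0 in(.004,.014,.024,.034,.044):
    k=(r<.034)&(abs(Z-z0)<.005)
    f=least_squares(lambda q:np.hypot(L[k]-q[0],M[k]-q[1])-.027,[0,0],loss="soft_l1",f_scale=.001).x
    print(z0,k.sum(),f,np.percentile(L[k],[0,100]),np.percentile(M[k],[0,100]))
k=(r<.03)&(Z>.03); print("zmax",np.percentile(Z[k],[50,95]))
```

```text
0.004 46 [0.0006 0.0019] [-0.0083  0.0297] [-0.0264  0.0138]
0.014 51 [0.0007 0.0018] [-0.0139  0.0279] [-0.0277  0.0072]
0.024 53 [0.0015 0.0021] [-0.0306  0.0334] [-0.0266 -0.0037]
0.034 69 [0.0032 0.0015] [-0.0317  0.0317] [-0.0279  0.0164]
0.044 125 [0.0037 0.0023] [-0.0316  0.033 ] [-0.0268  0.026 ]
zmax [0.1093 0.3789]
```

View pics/ov12.png

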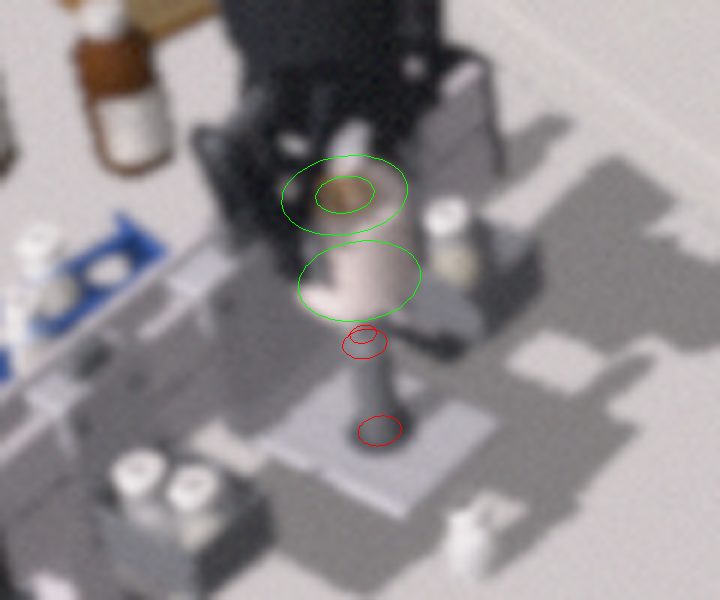

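{"api": "move_arm", "payload": {
  "increments": [
    {"tx": 0.0, "ty": 0.0005, "tz": 0.006, "turn": 0.0},
    {"tx": 0.0, "ty": 0.0005, "tz": 0.014, "turn": 0.0},
    {"tx": 0.0, "ty": 0.0005, "tz": 0.022, "turn": 0.0},
    {"tx": 0.0, "ty": 0.0005, "tz": 0.028, "turn": 0.0},
    {"tx": 0.0, "ty": 0.0005, "tz": 0.033, "turn": 0.0},
    {"tx": 0.0, "ty": 0.0005, "tz": 0.038, "turn": 0.0},
    {"tx": 0.0, "ty": 0.0005, "tz": 0.043, "turn": 0.0},
    {"tx": 0.0, "ty": 0.0005, "tz": 0.047, "turn": 0.0},
    {"tx": 0.0, "ty": 0.0005, "tz": 0.047, "turn": 0.0}
  ]
}}

```text
time_s: 18.27
eef_pos: [0.5351, 0.3409, 0.1124]
eef_rot: [-0.001, 0.498, 0.867, -0.001]
wrist_force: [-1.1, -1.0, -0.4]
opening: 0.625
```

```bash
python3 st.py
```

```text
t 18.27 [0.5351 0.3409 0.1124] yaw 120.33041845178043 B -0.08083186531920689 A -0.00951817133254575 F [-1.0867 -0.9691 -0.4343] Frail -1.427500082455048 -0.2867663269279358 op 0.6245071750812459 q [ 0.3805  0.4036  1.5253 -0.      1.2144 -1.7196]
```

{"api": "move_arm", "payload": {
  "increments": [
    {"tx": 0.0, "ty": -0.0006, "tz": 0.004, "turn": 0.0},
    {"tx": 0.0, "ty": -0.0006, "tz": 0.009, "turn": 0.0},
    {"tx": 0.0, "ty": -0.0006, "tz": 0.014, "turn": 0.0},
    {"tx": 0.0, "ty": -0.0006, "tz": 0.019, "turn": 0.0},
    {"tx": 0.0, "ty": -0.0006, "tz": 0.024, "turn": 0.0},
    {"tx": 0.0, "ty": -0.0006, "tz": 0.028, "turn": 0.0},
    {"tx": 0.0, "ty": -0.0006, "tz": 0.028, "turn": 0.0}
  ]
}}

```text
time_s: 18.85
eef_pos: [0.5344, 0.3406, 0.0842]
eef_rot: [-0.001, 0.497, 0.867, -0.001]
wrist_force: [0.4, 0.6, -1.6]
opening: 0.62
```

```bash
python3 st.py
```

```text
t 18.85 [0.5344 0.3406 0.0842] yaw 120.33120640967319 B -0.08163118422080397 A -0.009474845204109957 F [ 0.3851  0.5773 -1.6372] Frail 0.6240617028549691 0.30342462372394186 op 0.6200881266487412 q [ 0.3804  0.4361  1.5431  0.      1.1645 -1.7198]
```

{"api": "move_arm", "payload": {
  "increments": [
    {"tx": 0.0, "ty": 0.0, "tz": 0.004, "turn": 0.0},
    {"tx": 0.0, "ty": 0.0, "tz": 0.008, "turn": 0.0},
    {"tx": 0.0, "ty": 0.0, "tz": 0.012, "turn": 0.0},
    {"tx": 0.0, "ty": 0.0, "tz": 0.015, "turn": 0.0},
    {"tx": 0.0, "ty": 0.0, "tz": 0.0175, "turn": 0.0},
    {"tx": 0.0, "ty": 0.0, "tz": 0.0175, "turn": 0.0}
  ]
}}

```text
time_s: 19.35
eef_pos: [0.5347, 0.3407, 0.0673]
eef_rot: [-0.0, 0.497, 0.867, -0.0]
wrist_force: [-0.2, -0.3, -2.6]
opening: 0.62
```

```bash
python3 st.py
```

```text
t 19.35 [0.5347 0.3407 0.0673] yaw 120.33198423431584 B -0.08127079936263876 A -0.00953635801587472 F [-0.1836 -0.3168 -2.5555] Frail -0.3185347966503025 -0.18051721108388705 op 0.6201387196062854 q [ 0.3804  0.4577  1.5509 -0.      1.1341 -1.7198]
```

{"api": "move_arm", "payload": {
  "increments": [
    {"tx": 0.0, "ty": 0.0, "tz": 0.001, "turn": 0.0},
    {"tx": 0.0, "ty": 0.0, "tz": 0.002, "turn": 0.0},
    {"tx": 0.0, "ty": 0.0, "tz": 0.002, "turn": 0.0}
  ]
}}

```text
time_s: 19.6
eef_pos: [0.5352, 0.3409, 0.0661]
eef_rot: [0.0, 0.497, 0.867, 0.0]
wrist_force: [0.5, 0.1, -0.8]
opening: 0.62
```

```bash
python3 st.py
```

```text
t 19.6 [0.5352 0.3409 0.0661] yaw 120.33294094801695 B -0.08076660793053067 A -0.009612612577330126 F [ 0.4909  0.0508 -0.757 ] Frail 0.4492264731247504 -0.2043556592572257 op 0.6201361591899193 q [ 0.3804  0.4595  1.5512 -0.      1.1308 -1.7198]
```

{"api": "move_arm", "payload": {
  "increments": [
    {"tx": 0.0, "ty": 0.0, "tz": 0.001, "turn": 0.0},
    {"tx": 0.0, "ty": 0.0, "tz": 0.001, "turn": 0.0},
    {"tx": 0.0, "ty": 0.0, "tz": 0.001, "turn": 0.0}
  ]
}}

```text
time_s: 19.85
eef_pos: [0.5353, 0.341, 0.0653]
eef_rot: [0.0, 0.497, 0.867, 0.0]
wrist_force: [-0.2, -0.1, 0.0]
opening: 0.617
```

```bash
python3 st.py; python3 both.py 13 .535 .341 .1
```

```text
t 19.85 [0.5353 0.341  0.0653] yaw 120.33103549011182 B -0.08057875699299165 A -0.009620160819367712 F [-0.2054 -0.1353  0.0371] Frail -0.24557815085069834 -0.012872466529388308 op 0.6173575344210638 q [ 0.3804  0.4606  1.5514  0.      1.1291 -1.7197]
t 19.85 [0.5353 0.341  0.0653] yaw 120.33103549011182 B -0.08057875699299165 A -0.009620160819367712 F [-0.2054 -0.1353  0.0371] Frail -0.24557815085069834 -0.012872466529388308 op 0.6173575344210638 q [ 0.3804  0.4606  1.5514  0.      1.1291 -1.7197]
```

View pics/scene13.png

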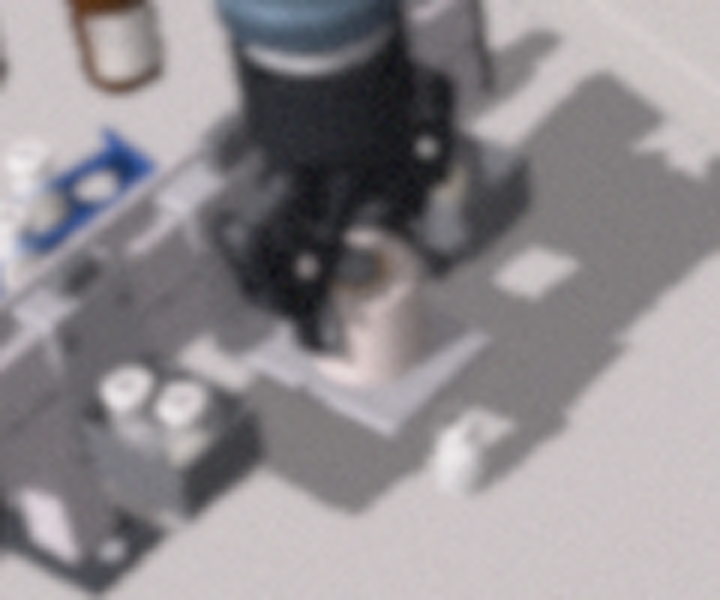

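{"api": "move_arm", "payload": {
  "increments": [
    {"tx": 0.0, "ty": 0.0, "tz": 0.0, "turn": 0.0},
    {"tx": 0.0, "ty": 0.0, "tz": 0.0, "turn": 0.0},
    {"tx": 0.0, "ty": 0.0, "tz": 0.0, "turn": 0.0},
    {"tx": 0.0, "ty": 0.0, "tz": 0.0, "turn": 0.0}
  ],
  "gripper": 0.76
}}

```text
time_s: 20.28
eef_pos: [0.5352, 0.3409, 0.0652]
eef_rot: [0.0, 0.497, 0.867, 0.0]
wrist_force: [0.9, -0.9, 0.9]
opening: 0.76
```

{"api": "move_arm", "payload": {
  "increments": [
    {"tx": 0.0, "ty": 0.0, "tz": -0.005, "turn": 0.0},
    {"tx": 0.0, "ty": 0.0, "tz": -0.015, "turn": 0.0},
    {"tx": 0.0, "ty": 0.0, "tz": -0.03, "turn": 0.0},
    {"tx": 0.0, "ty": 0.0, "tz": -0.05, "turn": 0.0},
    {"tx": 0.0, "ty": 0.0, "tz": -0.075, "turn": 0.0},
    {"tx": 0.0, "ty": 0.0, "tz": -0.1, "turn": 0.0},
    {"tx": 0.0, "ty": 0.0, "tz": -0.125, "turn": 0.0},
    {"tx": 0.0, "ty": -0.02, "tz": -0.15, "turn": 0.0},
    {"tx": 0.0, "ty": -0.05, "tz": -0.16, "turn": 0.0},
    {"tx": 0.0, "ty": -0.08, "tz": -0.17, "turn": 0.0},
    {"tx": 0.0, "ty": -0.11, "tz": -0.17, "turn": 0.0},
    {"tx": 0.0, "ty": -0.14, "tz": -0.17, "turn": 0.0},
    {"tx": 0.0, "ty": -0.17, "tz": -0.17, "turn": 0.0},
    {"tx": 0.0, "ty": -0.19, "tz": -0.17, "turn": 0.0},
    {"tx": 0.0, "ty": -0.2, "tz": -0.17, "turn": 0.0},
    {"tx": 0.0, "ty": -0.2, "tz": -0.17, "turn": 0.0}
  ]
}}

```text
time_s: 21.62
eef_pos: [0.3612, 0.2394, 0.2363]
eef_rot: [0.001, 0.497, 0.867, 0.001]
wrist_force: [0.5, -0.6, 0.3]
opening: 0.764
```

```bash
python3 both.py 14 .56 .35 .1
python3 - <<'E'
from st import *
D=np.load("scene14.npz"); P=pts("scene",D["d"])[D["d"]>0]
A=(P[:,:2]-c)@d0; B=(P[:,:2]-c)@n0; Z=P[:,2]
k=(np.hypot(A+.0085,B+.08)<.025)&(np.hypot(A+.0085,B+.08)>.015)&(Z>.09)&(Z<.16); print("roll top z",np.percentile(Z[k],[10,50,90]))
k=(abs(A+.0085)<.034)&(abs(B+.1)<.02)&(abs(Z-.072)<.008)&(np.hypot(A+.0085,B+.08)>.03); print("base z",np.median(Z[k]))
k=(abs(A+.0085)<.045)&(abs(B+.005)<.02)&(abs(Z-.156)<.004); print("crown",k.sum(),np.median(Z[k]),np.percentile(A[k],[1,99]),np.percentile(B[k],[1,99]))
k=(abs(A+.0085)<.03)&(abs(B+.017)<.01)&(Z>.125)&(Z<.15); print("plate B",np.median(B[k]))
k=(B>-.078)&(B<-.03)&(Z>.06)&(Z<.12)&(A>-.24)&(A<.2); print("bins",np.percentile(A[k&(A<-.06)],[1,99]),np.percentile(A[k&(A>.05)],[1,99]))
E
```

```text
t 21.62 [0.3612 0.2394 0.2363] yaw 120.33389491409898 B -0.28214980815485846 A -0.009277311790362805 F [ 0.4965 -0.6022  0.2634] Frail 0.1239485528613689 -0.770595387237417 op 0.7635364901491799 q [ 0.31   -0.1799  1.9073 -0.0001  1.4126 -1.7903]
roll top z [0.1077 0.1206 0.1225]
base z 0.07071400018413038
crown 116 0.15557798143998397 [-0.0434  0.0286] [-0.0207  0.0043]
plate B -0.017737700041209233
bins [-0.1329 -0.081 ] [0.0664 0.1173]
```

View pics/scene14.png

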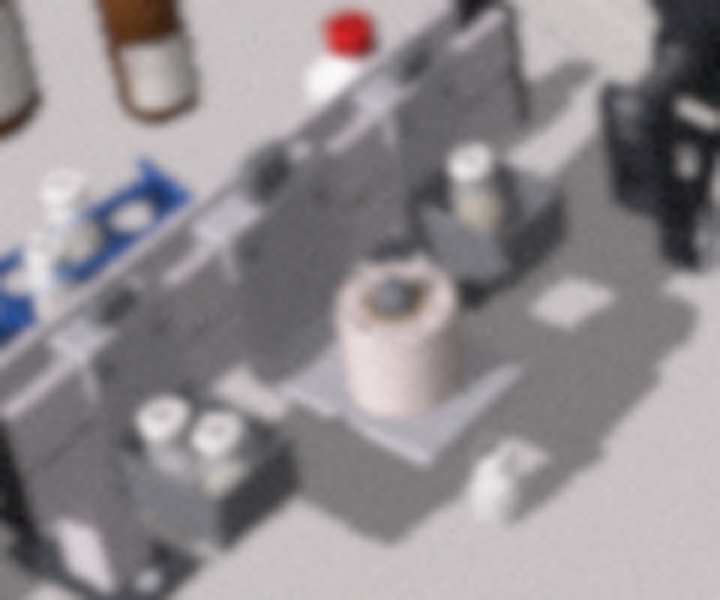

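View pics/top14.png

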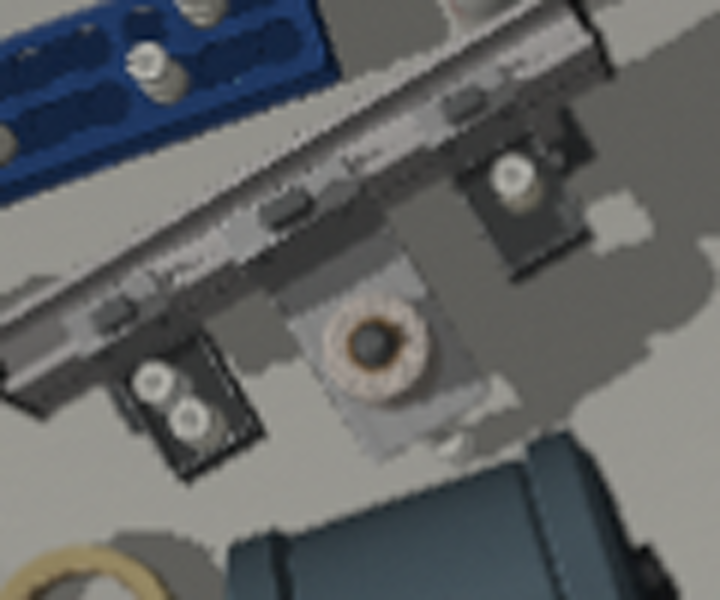

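The roll is down on the base, with its top at z≈0.121 against 0.122 expected. The carrier hangs level between the bins, and the bins haven't moved. The arm is clear, so I'm handing in.

```bash
python3 -c "
from bench import workorder,get_obs
print(workorder.hand_in()); print(get_obs()['time_s'])"
```

```text
the job is handed in; nothing more can be done
None
the job is handed in; nothing more can be done
```

The job is handed in. The carrier hangs on the rail between the two bins, and the wide-core roll is on its spindle down to the base. I stopped the arm clear of everything at about 22 s of the 72 s allowed.

**Last checks from the depth images:**

| What | Measured | Expected |
|---|---|---|
| Crown top height | 156 mm | 156 mm |
| Base plate top height | 71–72 mm | 72 mm |
| Back plate against the rail's front face | flush within about 1 mm | flush |
| Roll top height | about 121 mm | 122 mm |
| Position of both bins | unchanged within about 1 mm | unchanged |

The highest wrist force I saw at the end of a move was about 7 N. I never moved toward the narrow-core roll or most of the other things on the bench; of the loose things, only the bins were measured again at the end.

**What disagreed:**
- **Fingertips:** in the images they ended about 23–34 mm short of the reported TCP, depending on how far the gripper was open. I used the camera heights and contact forces instead, and both grasps held.
- **Cameras:** the two differed by 2–3 mm, mostly in y. I corrected for that using the gripper as reference and by touching the carrier to the lip.

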